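# Turn the sample trays mouth up and settle them on the lever table

## Robot

A 7-joint arm with a two-finger parallel gripper is mounted at the origin on the work surface. World frame = base frame: x ahead of the robot, y to its left, z up, the work surface at z = 0. Lengths are in m, angles in rad, forces in N, time in s.
With the tool pointing down it reaches from about 0.425 to 0.875 m from the base axis. Payload 8.4 kg.
Tool frame: the origin (TCP) lies midway between the tips of the shut fingers; the grasp point (between the pads) lies r.grip_depth behind it (r.grip_depth is the distance from the TCP to the grasp point, in m); z points along the fingers, y is the direction in which the jaws open and shut (so a half turn about z gives the same grasp; the last joint's range is limited). The gripper opens to 87 mm and grips with 3 to 60 N. Pads are 19 mm wide; open, the fingers measure 117 mm over their backs; the gripper's body (75 mm by 190 mm) begins 51 mm behind the grasp point.
Start: joints at [1.156, 0.333, 0.04, 1.465, -0.013, 1.343, -0.059], TCP at [0.202, -0.618, 0.223] pointing down, gripper open.
Joint ranges: [-2.58, 2.58], [-0.38, 2.09], [-1.3, 1.39], [0.25, 2.4], [-1.5, 4.64], [0.08, 2.09], [-2.65, 2.65]. Speed limits (rad/s): [2.22, 2.22, 2.79, 2.79, 3.14, 3.14, 3.14].

## Interface

Orientations are given as [roll, pitch, yaw] about the fixed x, y, z axes, in that order (R = Rz(yaw) Ry(pitch) Rx(roll)).
In Python, from workcell import monitor, viewer, close_job, r gives the robot as it stands. The module is installed in compiled form; this text tells all that it offers.
- The arm moves only by the tool arm_command, never from a script. Its argument "steps" is a list of rows, each an object with "dp": the shift along the world's x, y, z in m, a list of three; "spin": the turn about the world's z in degrees. A call has exactly 10 rows; each row shifts and turns the commanded pose from where the row before left it; what a row does not reach is not made up. A row lasts 1/10 s, in which the tool goes at most 50 mm and 8.59 degrees, less where a joint would pass 70% of its speed; a pose out of reach is approached as far as the arm can. A call is refused whole if a number of a shift passes 0.05 or a number of a turn 8.59, either way. A call with a gripper value outside its range is refused whole. "gripper" is the finger opening in m, from 0 to 0.087, set as the call begins (left out, the last holds). The fingers move at their own pace and stop on an object; "grip_force" is the grip in N (left out, the last holds). Time passes only in rows, so rows that do not move let the fingers close, or fill a call up. It gives the time, the measured TCP pose, the force and the opening at its end, in the units of the state.
- monitor.sense(): the state, without advancing time (a new reading comes with each control period).
- viewer.grab_frame(name): name is "scene" or "top"; returns a dict with "color" (400x640x3 uint8, red, green, blue), "range_z" (400x640 float32, m along the optical axis (not along the pixel's ray), 0 where there is no reading), "camera_matrix" (3x3 intrinsics, pixels), "extrinsics" (4x4, takes a point from world to camera coordinates). Camera axes: x right, y down, z forward; pixel columns grow to the right and rows downward; lengths in m; the calibration is good to about 2 mm. A picture is of the moment at which its call begins.
- close_job(): hands the job in, once; it reports no verdict.
The state is a dict: "time": time; "joint_pos": joint angles; "qvel": joint speeds; "effort": joint torques, N m; "ee_pos": TCP position; "tcp_rot": TCP orientation; "ft_force": force on the tool from outside, world axes, zero at the start; "ft_torque": the same for the moment, N m; "finger_gap": finger opening in m.
Only numpy, scipy, OpenCV 4.12 (cv2) and the standard library are available. Lean on these libraries where they do the work, as an engineer would, in place of code of your own. Each camera call takes 0.05 s, during which the arm holds its last target. There are 200 camera calls.

## Task

Get the settling table ready in the sediment lab: lay the brush that was left on its deck flat in the shallow steel pan, and set every sample tray on the deck mouth up, turning over those that lie upside down (the dark round spot on the underside shows). Only when the brush is in the pan and every tray stands on the deck, pull the sprung lever all the way to its stop to lift the deck with the trays on it, then ease it slowly back to rest without letting it snap. Leave the jar, the scoop and the beaker alone.

Things in the scene. Friction and masses are not known exactly. Their poses are not given: they have to be found in the camera images.
- tray_a: steel sample tray, an open box 80 mm long (x), 60 wide (y), 38 high (z), walls and floor 4 mm, about 120 g; starts on the table or is absent. Origin: centre of the outer underside; z points out of the mouth, so z up = mouth up, z down = upside down (origin then 38 mm up, on top). A thin dark round spot 32 mm across marks the flat closed underside. Stands stably on any of its side or end walls.
- tray_b: steel sample tray, an open box 80 mm long (x), 60 wide (y), 38 high (z), walls and floor 4 mm, about 120 g; starts on the table or is absent. Origin: centre of the outer underside; z points out of the mouth, so z up = mouth up, z down = upside down (origin then 38 mm up, on top). A thin dark round spot 32 mm across marks the flat closed underside. Stands stably on any of its side or end walls.
- tray_c: steel sample tray, an open box 80 mm long (x), 60 wide (y), 38 high (z), walls and floor 4 mm, about 120 g; starts on the table or is absent. Origin: centre of the outer underside; z points out of the mouth, so z up = mouth up, z down = upside down (origin then 38 mm up, on top). A thin dark round spot 32 mm across marks the flat closed underside. Stands stably on any of its side or end walls.
- brush: flat wooden bench brush, 156 mm long (its x, bristle head to +x), handle 24 mm wide and 18 mm thick, head 30 mm wide and 20 mm thick, 60 g. Origin on the underside, midway along the length (handle from x = -75 to +25 mm, head from +27 to +81 mm); z up as it lies. Starts lying on the deck.
- pan: shallow open steel pan, fixed to the table, 210 mm (its x) by 120 mm (its y), 20 mm high, walls and floor 4 mm. Origin at the centre of the underside, z up.
- machine: hand-lever settling table, fixed: grey base 190 mm (its x, away from the robot) by 370 mm (its y) and 50 mm high, with a lifting deck on top and a lever on its right (-y) side. Origin at the centre of the underside, z up.
- deck_top (a point): centre of the flat top of the deck, 66 mm above the table with the lever at rest; axes those of the machine. The usable top is 160 mm (x) by 330 mm (y), with a rim 4 mm high all round. The deck rises straight up with the lever, 22 mm per rad (20 mm in all).
- lever (a joint): sprung lever: 0 at rest (leans 0.45 rad away from the robot), 0.9 at its stop (0.45 rad towards the robot); pulled towards the robot (machine -x) about the machine's y axis. Spring and deck weight drive it back with 0.5 N m at rest to 1.2 N m at the stop, damper 0.6 N m s/rad: about 10 N at the handle. Let go at the stop it snaps back at 2 rad/s.
- lever_grip (a point): middle of the lever's black round handle bar, 16 mm thick and 66 mm long along the machine's y, 140 mm from the hinge axis; free all round except at its +y end, where the 14 mm lever rod joins it. Rises and falls between 186 and 200 mm above the table.
- lever_hinge (a point): the lever's hinge axis (along the machine's y), 60 mm above the table; axes those of the machine.
- jar: small closed jar, 56 mm across and 60 mm high, standing; a bystander. Origin at the centre of its underside.
- scoop: white spoon-shaped scoop 170 mm long, lying on the table; a bystander. Origin near the middle of its length.
- beaker: clear cup 70 mm across and 85 mm high, standing; a bystander. Origin at the centre of its underside.
Things that resemble listed ones, but are neither listed nor needed, are in the scene too. Leave any blue or pink look-alike of the tray_c alone.

How it is judged:
On the way, in this order (a step that is already met when the one before it is completed fails the run):
1. the brush lies in the pan and every tray stands mouth up on the deck, lever at rest (x of tray_a in the frame of deck_top between -0.06 and 0.06 m and y of tray_a in the frame of deck_top between -0.145 and 0.145 m and z of tray_a in the frame of deck_top between -0.006 and 0.006 m and angle between each of tray_a, tray_b, tray_c's own z axis and vertical below 0.12 rad and x of tray_b in the frame of deck_top between -0.06 and 0.06 m and y of tray_b in the frame of deck_top between -0.145 and 0.145 m and z of tray_b in the frame of deck_top between -0.006 and 0.006 m and x of tray_c in the frame of deck_top between -0.06 and 0.06 m and y of tray_c in the frame of deck_top between -0.145 and 0.145 m and z of tray_c in the frame of deck_top between -0.006 and 0.006 m and x of brush in the frame of pan between -0.035 and 0.035 m and y of brush in the frame of pan between -0.05 and 0.05 m and z of brush in the frame of pan between -0.002 and 0.014 m and angle between brush's own z axis and vertical below 0.25 rad and value of joint lever below 0.1 rad), for 0.2 s.
2. the lever is pulled to its stop with every tray standing mouth up on the deck (x of tray_a in the frame of deck_top between -0.06 and 0.06 m and y of tray_a in the frame of deck_top between -0.145 and 0.145 m and z of tray_a in the frame of deck_top between -0.006 and 0.006 m and angle between each of tray_a, tray_b, tray_c's own z axis and vertical below 0.12 rad and x of tray_b in the frame of deck_top between -0.06 and 0.06 m and y of tray_b in the frame of deck_top between -0.145 and 0.145 m and z of tray_b in the frame of deck_top between -0.006 and 0.006 m and x of tray_c in the frame of deck_top between -0.06 and 0.06 m and y of tray_c in the frame of deck_top between -0.145 and 0.145 m and z of tray_c in the frame of deck_top between -0.006 and 0.006 m and value of joint lever above 0.82 rad), for 0.1 s.
3. the lever is back at rest (value of joint lever below 0.06 rad), for 0.2 s.
At the end, for the whole second after the job is handed in: every tray present stands mouth up (within 7 degrees) and at rest on the deck, its centre within 60 mm (x) and 145 mm (y) of the deck's centre; the brush lies flat in the pan, its middle within 35 mm along and 50 mm across of the pan's centre; the lever is back within 0.06 rad of rest (x of tray_a in the frame of deck_top between -0.06 and 0.06 m and y of tray_a in the frame of deck_top between -0.145 and 0.145 m and z of tray_a in the frame of deck_top between -0.006 and 0.006 m and angle between each of tray_a, tray_b, tray_c's own z axis and vertical below 0.12 rad and x of tray_b in the frame of deck_top between -0.06 and 0.06 m and y of tray_b in the frame of deck_top between -0.145 and 0.145 m and z of tray_b in the frame of deck_top between -0.006 and 0.006 m and x of tray_c in the frame of deck_top between -0.06 and 0.06 m and y of tray_c in the frame of deck_top between -0.145 and 0.145 m and z of tray_c in the frame of deck_top between -0.006 and 0.006 m and x of brush in the frame of pan between -0.035 and 0.035 m and y of brush in the frame of pan between -0.05 and 0.05 m and z of brush in the frame of pan between -0.002 and 0.014 m and angle between brush's own z axis and vertical below 0.25 rad and linear speed of each of tray_a, tray_b, tray_c, brush below 0.02 m/s and value of joint lever below 0.06 rad); the robot touches nothing.
It fails at once if the lever snaps back (faster than 1.2 rad/s) (velocity of joint lever below -1.2 rad/s and value of joint lever above 0.08 rad).
It fails at once if the jar, scoop or beaker is moved more than 4 cm (distance of any of jar, scoop, beaker from where it was at the start of the episode above 0.04 m).
Of tray_a, tray_b, tray_c only 2 to 3 are there at a start; the rules pass over those that are not, and their reading is None.
At some moment in a run one of tray_a, tray_b, tray_c may be knocked a few centimetres aside while the robot is not near it.
It also fails if it takes over 210 s, if anything falls off the work surface, if the arm or the gripper's body presses on something with over 40 N, if the wrist force passes 120 N, or if a joint passes its speed limit or range.

## Working session

There is one attempt and no reset: what is moved stays moved. The work goes in short steps, Python scripts to look and compute and a tool call to move; the robot and the scene stay as the last step left them, time stands still between calls to the robot, and variables do not carry over. Pictures are saved under pics/ and viewed, about 12 in all and at most 16, crops included, and the job is handed in when it is done.

Besides the shell and the picture viewer there is one more tool, called after "Request:" as a command line: name --argument value ..., lists and objects as JSON in quotes. arm_command: Moves the arm, as the interface text tells. Its arguments: {"type":"object","properties":{"steps":{"type":"array","items":{"type":"object","properties":{"dp":{"type":"array","items":{"type":"number"}},"spin":{"type":"number"}}}},"gripper":{"type":"number"},"grip_force":{"type":"number"}},"required":["steps"]}

```bash
mkdir -p pics
cat > h.py <<'E'
import numpy as np,cv2
from workcell import monitor,viewer,close_job,r
def grab(n):
    f=viewer.grab_frame(n); return f
def cloud(f):
    K=f["camera_matrix"];E=f["extrinsics"];z=f["range_z"]
    v,u=np.mgrid[:z.shape[0],:z.shape[1]]
    p=np.stack([(u-K[0,2])/K[0,0]*z,(v-K[1,2])/K[1,1]*z,z],-1)
    w=(p-E[:3,3])@E[:3,:3]
    w[z==0]=np.nan
    return w
def save(f,name,box=None,k=1):
    im=f["color"][:,:,::-1]
    if box: im=im[box[1]:box[3],box[0]:box[2]]
    im=cv2.resize(im,None,fx=k,fy=k,interpolation=cv2.INTER_CUBIC)
    cv2.imwrite("pics/"+name,im)
E
python3 - <<'E'
from h import *
for n in("scene","top"):
    f=grab(n); save(f,n+"0.png",None,1.25); np.save(n+"0.npy",cloud(f)); np.save(n+"0c.npy",f["color"])
    print(n,f["camera_matrix"],f["extrinsics"])
print(monitor.sense(),r.grip_depth)
E
```

```text
scene [[474.30073259   0.         314.7507773 ]
 [  0.         474.30073259 199.70911871]
 [  0.           0.           1.        ]] [[ 0.70750803  0.70669311  0.00415184 -0.20131784]
 [ 0.54013933 -0.53695506 -0.64801911 -0.23149504]
 [-0.45572129  0.46072129 -0.76161276  1.60856346]
 [ 0.          0.          0.          1.        ]]
top [[510.06159484   0.         311.13618646]
 [  0.         510.06159484 206.1698377 ]
 [  0.           0.           1.        ]] [[-0.00412239 -0.99998437  0.00377799 -0.16387638]
 [-0.98314355  0.00336232 -0.18280439  0.48606006]
 [ 0.18278883 -0.0044679  -0.98314205  1.45756975]
 [ 0.          0.          0.          1.        ]]
{'time': 0.1, 'joint_pos': array([ 1.15578287,  0.3338617 ,  0.03987105,  1.46625223, -0.01340446,
        1.3433178 , -0.05848661]), 'qvel': array([-0.00012993, -0.00125409, -0.00028711, -0.00090831, -0.00189295,
       -0.00033326, -0.00050873]), 'effort': array([ 3.15279722e-03, -6.57811975e+01,  1.33918528e+00, -4.04704320e+01,
       -5.98000037e-02,  4.09930840e-02,  1.33089060e-05]), 'ee_pos': array([ 0.20171372, -0.61741802,  0.22170037]), 'tcp_rot': array([-3.14002271e+00,  1.00004335e-04,  3.15811539e-01]), 'ft_force': array([ 0.39211657,  0.26113898, -1.03718849]), 'ft_torque': array([ 0.00623436, -0.01057451,  0.0121109 ]), 'finger_gap': 0.08697803198887932} 0.0187
```

View pics/scene0.png

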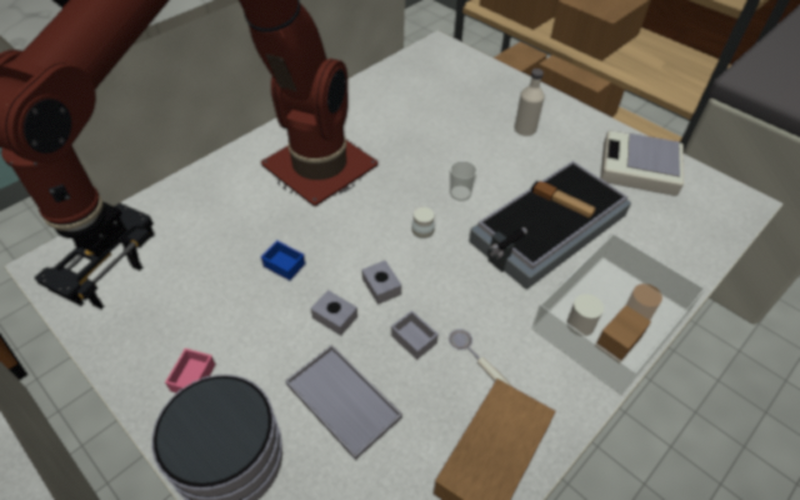

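View pics/top0.png

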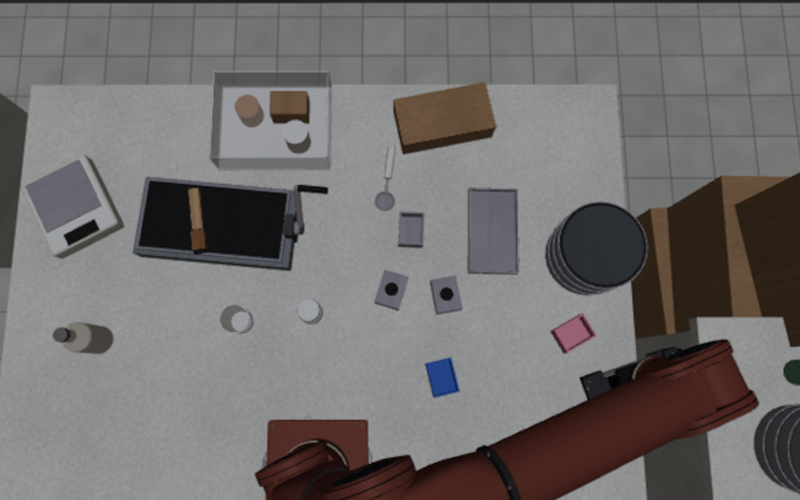

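Top view (×1.25):
- **Steel trays:** one mouth up at (411,229), and two upside down with dark spots at (391,290) and (446,294). All three are steel-grey, so these are the real ones. The blue one at (442,377) and the pink one at (573,333) are look-alikes.
- **Pan:** (493,230).
- **Brush:** on the deck at (196,218), dark head towards the robot.
- **Lever:** handle at (312,189).

Next I measure these and crop to confirm.

Run:
```python
from h import *
W=np.load("top0.npy");C=np.load("top0c.npy")
cv2.imwrite("pics/crop1.png",cv2.resize(C[130:260,100:420,::-1],None,fx=2.5,fy=2.5,interpolation=cv2.INTER_CUBIC))
def rect(name,box,lo,hi):
    x0,y0,x1,y1=[int(b/1.25) for b in box]
    w=W[y0:y1,x0:x1].reshape(-1,3); w=w[(w[:,2]>lo)&(w[:,2]<hi)]
    (c,s,a)=cv2.minAreaRect((w[:,:2]*1000).astype(np.float32))
    print(name,"c",np.round(c,1),"size",np.round(s,1),"ang",round(a,1),"z",np.round(np.percentile(w[:,2],[5,50,95]),3),len(w))
rect("up",(385,200,435,260),.025,.05)
rect("inv1",(365,262,415,315),.03,.05)
rect("inv2",(422,268,470,320),.03,.05)
rect("pan",(455,180,530,285),.012,.03)
rect("deck",(125,170,300,275),.058,.076)
rect("brush",(180,180,215,258),.079,.1)
rect("handle",(303,180,335,197),.15,.23)
rect("lever",(285,180,335,240),.09,.23)
rect("jar",(295,295,325,325),.05,.07)
rect("beaker",(215,300,260,340),.03,.1)
rect("blue",(420,350,465,400),.02,.05)
```

```text
up c [ 558.8 -219.1] size [60.1 82.6] ang 85.0 z [0.029 0.037 0.043] 155
inv1 c [ 412.  -171.2] size [59.8 81. ] ang 72.4 z [0.033 0.038 0.043] 556
inv2 c [ 400.  -300.5] size [80.5 60.5] ang 10.6 z [0.033 0.038 0.043] 561
pan c [ 557.2 -418.9] size [121.4 210.7] ang 88.7 z [0.013 0.019 0.025] 398
deck c [572.6 230.3] size [377.  183.1] ang 82.5 z [0.061 0.066 0.072] 6146
brush c [568.5 281.4] size [155.7  30.5] ang 8.7 z [0.08  0.084 0.09 ] 450
handle c [609.8  -5.1] size [55.4 16. ] ang 84.0 z [0.186 0.192 0.196] 119
lever c [588.8  32. ] size [ 55.5 132.4] ang 37.7 z [0.092 0.18  0.196] 321
jar c [361.3  18.8] size [47.4 47.1] ang 6.7 z [0.054 0.06  0.065] 238
beaker c [340.1 184.7] size [68.5 67.2] ang 47.7 z [0.036 0.072 0.088] 308
blue c [ 207.9 -287.4] size [80. 60.] ang 13.3 z [0.026 0.038 0.043] 163
```

View pics/crop1.png

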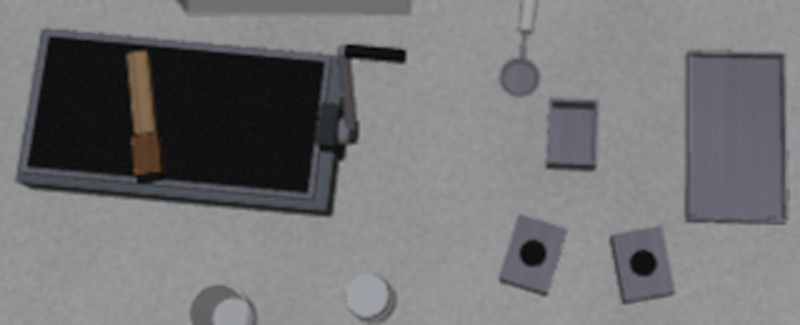

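The crop confirms both dark-spot trays are steel with clean outlines, and sizes and heights match the given values. Next I move towards the brush, at a height that clears the lever.

Request:
arm_command --steps '[{"dp": [0.036, 0.02, 0.008], "spin": -1}, {"dp": [0.036, 0.02, 0.008], "spin": -1}, {"dp": [0.036, 0.02, 0.008], "spin": -1}, {"dp": [0.036, 0.02, 0.008], "spin": -1}, {"dp": [0.036, 0.02, 0.008], "spin": -1}, {"dp": [0.036, 0.02, 0.008], "spin": -1}, {"dp": [0.036, 0.02, 0.008], "spin": -1}, {"dp": [0.036, 0.02, 0.008], "spin": -1}, {"dp": [0.036, 0.02, 0.008], "spin": -1}, {"dp": [0.036, 0.02, 0.008], "spin": -0.4}]' --gripper 0.05 --grip_force 20

```text
time: 1.1
ee_pos: [0.563, -0.4168, 0.3024]
tcp_rot: [-3.141, 0.001, 0.151]
ft_force: [-0.0, -0.1, 0.1]
finger_gap: 0.0499
```

Request:
arm_command --steps '[{"dp": [0, 0.035, 0]}, {"dp": [0, 0.035, 0]}, {"dp": [0, 0.035, 0]}, {"dp": [0, 0.035, 0]}, {"dp": [0, 0.035, 0]}, {"dp": [0, 0.035, 0]}, {"dp": [0, 0.035, 0]}, {"dp": [0, 0.035, 0]}, {"dp": [0, 0.035, 0]}, {"dp": [0, 0.035, 0]}]'

```text
schema error: expected keys dp, spin
```

Request:
arm_command --steps '[{"dp": [0, 0.035, 0]}, {"dp": [0, 0.035, 0]}, {"dp": [0, 0.035, 0]}, {"dp": [0, 0.035, 0]}, {"dp": [0, 0.035, 0]}, {"dp": [0, 0.035, 0]}, {"dp": [0, 0.035, 0]}, {"dp": [0, 0.035, 0]}, {"dp": [0, 0.035, 0]}, {"dp": [0, 0.035, 0]}]'

```text
schema error: expected keys dp, spin
```

Run:
```python
from h import *
W=np.load("top0.npy");C=np.load("top0c.npy").astype(int)
x0,y0,x1,y1=[int(b/1.25) for b in(125,170,300,275)]
w=W[y0:y1,x0:x1].reshape(-1,3);c=C[y0:y1,x0:x1].reshape(-1,3)
m=(c.sum(1)<75)&(abs(w[:,2]-.067)<.008)
print("black deck",m.sum(),cv2.minAreaRect((w[m][:,:2]*1000).astype(np.float32)))
```

```text
black deck 5052 ((574.780029296875, 232.83819580078125), (358.298828125, 156.68946838378906), 84.22779083251953)
```

Request:
arm_command --steps '[{"dp": [0, 0.035, 0], "spin": 0}, {"dp": [0, 0.035, 0], "spin": 0}, {"dp": [0, 0.035, 0], "spin": 0}, {"dp": [0, 0.035, 0], "spin": 0}, {"dp": [0, 0.035, 0], "spin": 0}, {"dp": [0, 0.035, 0], "spin": 0}, {"dp": [0, 0.035, 0], "spin": 0}, {"dp": [0, 0.035, 0], "spin": 0}, {"dp": [0, 0.035, 0], "spin": 0}, {"dp": [0, 0.035, 0], "spin": 0}]'

```text
time: 2.1
ee_pos: [0.5615, -0.0665, 0.3022]
tcp_rot: [-3.142, 0.001, 0.152]
ft_force: [-0.0, 0.2, -0.8]
finger_gap: 0.05
```

Request:
arm_command --steps '[{"dp": [0, 0.035, 0], "spin": 0}, {"dp": [0, 0.035, 0], "spin": 0}, {"dp": [0, 0.035, 0], "spin": 0}, {"dp": [0, 0.035, 0], "spin": 0}, {"dp": [0, 0.035, 0], "spin": 0}, {"dp": [0, 0.035, 0], "spin": 0}, {"dp": [0, 0.035, 0], "spin": 0}, {"dp": [0, 0.035, 0], "spin": 0}, {"dp": [0, 0.035, 0], "spin": 0}, {"dp": [0, 0.035, 0], "spin": 0}]'

```text
time: 3.1
ee_pos: [0.5616, 0.2834, 0.3022]
tcp_rot: [3.141, 0.001, 0.151]
ft_force: [1.0, -0.6, 0.6]
finger_gap: 0.0503
```

Run:
```python
from h import *
W=np.load("top0.npy");C=np.load("top0c.npy").astype(int)
x0,y0,x1,y1=[int(b/1.25) for b in(125,170,300,275)]
w=W[y0:y1,x0:x1].reshape(-1,3);c=C[y0:y1,x0:x1].reshape(-1,3)
for a in(-5,-5.8,-6.5):
    a=np.radians(a);ex=np.array([np.cos(a),np.sin(a)]);ey=np.array([-ex[1],ex[0]])
    m=(c.sum(1)<75)&(abs(w[:,2]-.067)<.006)
    p=(w[m][:,:2]-[.575,.233]);X=p@ex;Y=p@ey
    print(np.degrees(a),"X",np.round(np.percentile(X,[0,.5,2,98,99.5,100]),3),"Y",np.round(np.percentile(Y,[0,.5,1,2,98,99.5,100]),3))
    h=[((abs(Y-t)<.004)).sum() for t in np.arange(-.2,.2,.01)];print(h)
print(monitor.sense()["ee_pos"])
```

```text
-5.0 X [-0.08  -0.077 -0.075  0.074  0.077  0.08 ] Y [-0.179 -0.147 -0.146 -0.143  0.171  0.175  0.178]
[np.int64(0), np.int64(0), np.int64(4), np.int64(2), np.int64(1), np.int64(45), np.int64(128), np.int64(133), np.int64(135), np.int64(136), np.int64(136), np.int64(129), np.int64(134), np.int64(131), np.int64(129), np.int64(122), np.int64(127), np.int64(135), np.int64(134), np.int64(137), np.int64(126), np.int64(127), np.int64(130), np.int64(93), np.int64(67), np.int64(20), np.int64(18), np.int64(74), np.int64(111), np.int64(120), np.int64(135), np.int64(123), np.int64(125), np.int64(142), np.int64(125), np.int64(138), np.int64(131), np.int64(127), np.int64(18), np.int64(0)]
-5.8 X [-0.078 -0.077 -0.075  0.074  0.077  0.078] Y [-0.179 -0.148 -0.146 -0.143  0.171  0.175  0.179]
[np.int64(0), np.int64(0), np.int64(4), np.int64(1), np.int64(1), np.int64(44), np.int64(126), np.int64(134), np.int64(134), np.int64(133), np.int64(141), np.int64(132), np.int64(129), np.int64(132), np.int64(135), np.int64(128), np.int64(129), np.int64(132), np.int64(127), np.int64(135), np.int64(122), np.in
[... 292 characters left out ...]
8 -0.075  0.074  0.077  0.08 ] Y [-0.18  -0.148 -0.146 -0.143  0.171  0.176  0.179]
[np.int64(0), np.int64(0), np.int64(4), np.int64(1), np.int64(1), np.int64(44), np.int64(130), np.int64(130), np.int64(133), np.int64(133), np.int64(133), np.int64(132), np.int64(133), np.int64(136), np.int64(135), np.int64(132), np.int64(131), np.int64(127), np.int64(128), np.int64(135), np.int64(119), np.int64(124), np.int64(127), np.int64(89), np.int64(64), np.int64(22), np.int64(25), np.int64(70), np.int64(101), np.int64(117), np.int64(129), np.int64(126), np.int64(127), np.int64(135), np.int64(124), np.int64(134), np.int64(127), np.int64(128), np.int64(20), np.int64(0)]
[0.56161077 0.28336028 0.30216395]
```

Request:
arm_command --steps '[{"dp": [0.006, -0.002, -0.027], "spin": 0}, {"dp": [0, 0, -0.027], "spin": 0}, {"dp": [0, 0, -0.027], "spin": 0}, {"dp": [0, 0, -0.027], "spin": 0}, {"dp": [0, 0, -0.027], "spin": 0}, {"dp": [0, 0, -0.027], "spin": 0}, {"dp": [0, 0, -0.027], "spin": 0}, {"dp": [0, 0, -0.027], "spin": 0}, {"dp": [0, 0, -0.009], "spin": 0}, {"dp": [0, 0, -0.008], "spin": 0}]'

```text
time: 4.1
ee_pos: [0.5676, 0.28, 0.0689]
tcp_rot: [3.141, 0.001, 0.152]
ft_force: [1.0, -0.4, 1.2]
finger_gap: 0.0503
```

Request:
arm_command --steps '[{"dp": [0, 0, 0], "spin": 0}, {"dp": [0, 0, 0], "spin": 0}, {"dp": [0, 0, 0], "spin": 0}, {"dp": [0, 0, 0], "spin": 0}, {"dp": [0, 0, 0], "spin": 0}, {"dp": [0, 0, 0], "spin": 0}, {"dp": [0, 0, 0], "spin": 0}, {"dp": [0, 0, 0.01], "spin": 0}, {"dp": [0, 0, 0.02], "spin": 0}, {"dp": [0, 0, 0.03], "spin": 0}]' --gripper 0.0

```text
time: 5.1
ee_pos: [0.5667, 0.2794, 0.1289]
tcp_rot: [3.141, 0.003, 0.152]
ft_force: [0.9, 0.2, -0.6]
finger_gap: 0.0234
```

Request:
arm_command --steps '[{"dp": [0, 0, 0.035], "spin": 0}, {"dp": [0, 0, 0.035], "spin": 0}, {"dp": [0, 0, 0.035], "spin": 0}, {"dp": [0, 0, 0.035], "spin": 0}, {"dp": [0, 0, 0.035], "spin": 0}, {"dp": [0, -0.02, 0], "spin": -2}, {"dp": [0, -0.03, 0], "spin": -2}, {"dp": [0, -0.04, 0], "spin": -2}, {"dp": [0, -0.04, 0], "spin": -2}, {"dp": [0, -0.04, 0], "spin": -2}]'

```text
time: 6.1
ee_pos: [0.5672, 0.1081, 0.3044]
tcp_rot: [3.141, 0.0, -0.025]
ft_force: [-0.1, 0.1, -0.4]
finger_gap: 0.0237
```

Request:
arm_command --steps '[{"dp": [0, -0.04, 0], "spin": 0}, {"dp": [0, -0.04, 0], "spin": 0}, {"dp": [0, -0.04, 0], "spin": 0}, {"dp": [0, -0.04, 0], "spin": 0}, {"dp": [0, -0.04, 0], "spin": 0}, {"dp": [0, -0.04, 0], "spin": 0}, {"dp": [0, -0.04, 0], "spin": 0}, {"dp": [0, -0.04, 0], "spin": 0}, {"dp": [0, -0.04, 0], "spin": 0}, {"dp": [0, -0.04, 0], "spin": 0}]'

```text
time: 7.1
ee_pos: [0.567, -0.2916, 0.3044]
tcp_rot: [-3.141, 0.001, -0.023]
ft_force: [0.6, 0.3, -0.3]
finger_gap: 0.0239
```

Request:
arm_command --steps '[{"dp": [-0.005, -0.04, 0], "spin": 0}, {"dp": [-0.005, -0.04, 0], "spin": 0}, {"dp": [0, -0.03, 0], "spin": 0}, {"dp": [0, -0.02, -0.01], "spin": 0}, {"dp": [0, 0, -0.03], "spin": 0}, {"dp": [0, 0, -0.035], "spin": 0}, {"dp": [0, 0, -0.035], "spin": 0}, {"dp": [0, 0, -0.035], "spin": 0}, {"dp": [0, 0, -0.035], "spin": 0}, {"dp": [0, 0, -0.035], "spin": 0}]'

```text
time: 8.1
ee_pos: [0.5576, -0.4186, 0.0874]
tcp_rot: [-3.14, 0.0, -0.022]
ft_force: [0.1, 0.2, -0.3]
finger_gap: 0.0239
```

Request:
arm_command --steps '[{"dp": [0, 0, -0.025], "spin": 0}, {"dp": [0, 0, -0.025], "spin": 0}, {"dp": [0, 0, -0.015], "spin": 0}, {"dp": [0, 0, -0.008], "spin": 0}, {"dp": [0, 0, -0.004], "spin": 0}, {"dp": [0, 0, -0.002], "spin": 0}, {"dp": [0, 0, 0], "spin": 0}, {"dp": [0, 0, 0], "spin": 0}, {"dp": [0, 0, 0], "spin": 0}, {"dp": [0, 0, 0], "spin": 0}]'

```text
time: 9.1
ee_pos: [0.5581, -0.42, 0.011]
tcp_rot: [3.141, -0.001, -0.023]
ft_force: [0.7, 1.1, -1.3]
finger_gap: 0.0237
```

Request:
arm_command --steps '[{"dp": [0, 0, 0], "spin": 0}, {"dp": [0, 0, 0], "spin": 0}, {"dp": [0, 0, 0], "spin": 0}, {"dp": [0, 0, 0], "spin": 0}, {"dp": [0, 0, 0.03], "spin": 0}, {"dp": [0, 0, 0.035], "spin": 0}, {"dp": [0, 0, 0.035], "spin": 0}, {"dp": [0, 0, 0.035], "spin": 0}, {"dp": [-0.02, 0.02, 0], "spin": 2}, {"dp": [-0.02, 0.02, 0], "spin": 2}]' --gripper 0.05

```text
time: 10.1
ee_pos: [0.5181, -0.3799, 0.1468]
tcp_rot: [3.14, -0.002, 0.048]
ft_force: [-0.4, 0.4, 0.2]
finger_gap: 0.0499
```

```bash
cat >> h.py <<'E'
def rect(W,name,b,lo,hi):
    # b: world x0,x1,y0,y1
    w=W.reshape(-1,3); w=w[(w[:,2]>lo)&(w[:,2]<hi)&(w[:,0]>b[0])&(w[:,0]<b[1])&(w[:,1]>b[2])&(w[:,1]<b[3])]
    if len(w)<20: print(name,"few",len(w));return
    (c,s,a)=cv2.minAreaRect((w[:,:2]*1000).astype(np.float32))
    if s[0]<s[1]: a-=90
    print(name,"c",np.round(c,1),"size",np.round(s,1),"longaxis",round(a,1),"z",np.round(np.percentile(w[:,2],[5,50,95]),3),len(w))
E
python3 - <<'E'
from h import *
f=grab("top");W=cloud(f)
rect(W,"inv2",(.3,.47,-.37,-.24),.03,.05)
rect(W,"inv1",(.35,.47,-.235,-.1),.03,.05)
rect(W,"up",(.48,.63,-.29,-.15),.025,.05)
rect(W,"brush",(.46,.65,-.47,-.37),.021,.035)
E
```

```text
inv2 few 6
inv1 c [ 412.2 -171.3] size [59.8 81. ] longaxis -17.5 z [0.033 0.038 0.044] 555
up c [ 558.9 -219.4] size [60.1 82.6] longaxis -3.1 z [0.028 0.037 0.042] 161
brush few 0
```

Request:
arm_command --steps '[{"dp": [-0.03, 0.015, 0], "spin": 2}, {"dp": [-0.03, 0.015, 0], "spin": 2}, {"dp": [-0.03, 0.015, 0], "spin": 2}, {"dp": [-0.03, 0.015, 0], "spin": 1.8}, {"dp": [-0.025, 0.014, 0], "spin": 0}, {"dp": [0, 0, 0], "spin": 0}, {"dp": [0, 0, -0.02], "spin": 0}, {"dp": [0, 0, -0.03], "spin": 0}, {"dp": [0, 0, -0.03], "spin": 0}, {"dp": [0, 0, 0], "spin": 0}]' --gripper 0.08 --grip_force 6

```text
time: 11.15
ee_pos: [0.3712, -0.3045, 0.0624]
tcp_rot: [-3.137, 0.004, 0.183]
ft_force: [-0.9, 0.4, 0.2]
finger_gap: 0.0799
```

Request:
arm_command --steps '[{"dp": [0, 0, -0.02], "spin": 0}, {"dp": [0, 0, -0.02], "spin": 0}, {"dp": [0, 0, -0.012], "spin": 0}, {"dp": [0, 0, -0.006], "spin": 0}, {"dp": [0, 0, 0], "spin": 0}, {"dp": [0, 0, 0], "spin": 0}, {"dp": [0, 0, 0], "spin": 0}, {"dp": [0, 0, 0], "spin": 0}, {"dp": [0, 0, 0], "spin": 0}, {"dp": [0, 0, 0], "spin": 0}]'

```text
time: 12.15
ee_pos: [0.373, -0.3059, 0.0078]
tcp_rot: [3.141, -0.0, 0.183]
ft_force: [-1.0, -1.2, -0.0]
finger_gap: 0.0798
```

Request:
arm_command --steps '[{"dp": [0, 0, 0], "spin": 0}, {"dp": [0, 0, 0], "spin": 0}, {"dp": [0, 0, 0], "spin": 0}, {"dp": [0, 0, 0], "spin": 0}, {"dp": [0, 0, 0], "spin": 0}, {"dp": [0.005, 0, 0.015], "spin": 0}, {"dp": [0.01, 0, 0.02], "spin": 0}, {"dp": [0.015, 0.003, 0.02], "spin": 0}, {"dp": [0.02, 0.004, 0.02], "spin": 0}, {"dp": [0, 0, 0], "spin": 0}]' --gripper 0.0

```text
time: 13.15
ee_pos: [0.4268, -0.2987, 0.0853]
tcp_rot: [3.139, -0.005, 0.186]
ft_force: [0.6, 0.5, -1.0]
finger_gap: 0.0602
```

Run:
```python
from h import *
f=grab("scene");save(f,"s1.png",(220,180,400,300),4)
```

```text
(no output)
```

View pics/s1.png

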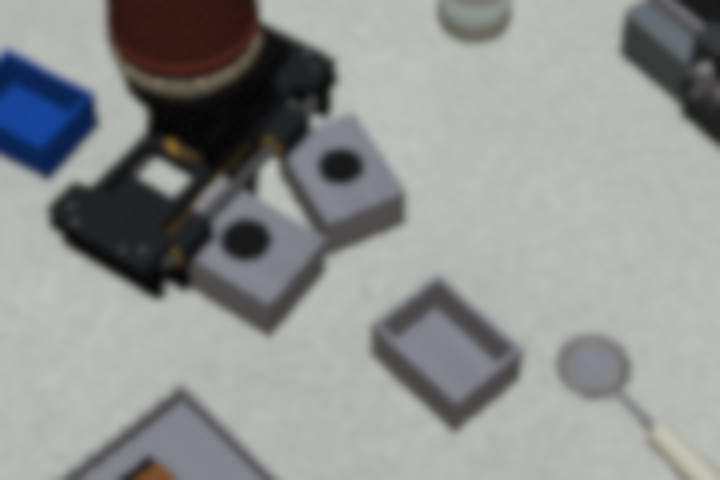

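The picture shows the gripper holding inv2 at its near end, still nearly level, with the other trays unmoved and the brush in the pan at lower left. I ease the grip so the tray can swing down.

Request:
arm_command --steps '[{"dp": [0, 0, 0.01], "spin": 0}, {"dp": [0, 0, 0], "spin": 0}, {"dp": [0, 0, 0], "spin": 0}, {"dp": [0, 0, 0], "spin": 0}, {"dp": [0, 0, 0], "spin": 0}, {"dp": [0, 0, 0], "spin": 0}, {"dp": [0, 0, 0], "spin": 0}, {"dp": [0, 0, 0], "spin": 0}, {"dp": [0, 0, 0], "spin": 0}, {"dp": [0, 0, 0], "spin": 0}]' --grip_force 3

```text
time: 14.2
ee_pos: [0.4229, -0.2988, 0.0926]
tcp_rot: [-3.142, -0.0, 0.183]
ft_force: [0.3, 0.1, -2.2]
finger_gap: 0.0601
```

Run:
```python
from h import *
f=grab("scene");save(f,"s2.png",(220,180,340,270),4)
W=cloud(f);w=W.reshape(-1,3);w=w[(w[:,2]<.16)&(w[:,2]>.01)&(w[:,0]>.38)&(w[:,0]<.56)&(abs(w[:,1]+.295)<.025)]
# profile x vs z range
for x in np.arange(.38,.56,.01):
    q=w[abs(w[:,0]-x)<.005]
    if len(q)>3: print(round(x,2),np.round([q[:,2].min(),q[:,2].max()],3),len(q))
```

```text
0.4 [0.108 0.113] 8
0.41 [0.108 0.134] 21
0.42 [0.027 0.143] 44
0.43 [0.027 0.11 ] 95
0.44 [0.064 0.109] 89
```

View pics/s2.png

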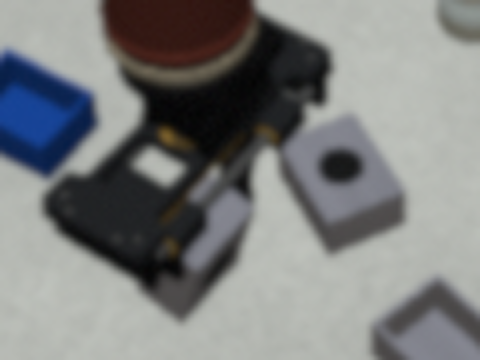

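It swung: the tray hangs end-down, occupying about z 0.027–0.11, with its underside facing +x. I lower the end onto the table, then arc the grip forward.

Request:
arm_command --steps '[{"dp": [0, 0, -0.008], "spin": 0}, {"dp": [0, 0, -0.006], "spin": 0}, {"dp": [0, 0, -0.004], "spin": 0}, {"dp": [0, 0, -0.003], "spin": 0}, {"dp": [0, 0, -0.003], "spin": 0}, {"dp": [0, 0, -0.002], "spin": 0}, {"dp": [0, 0, 0], "spin": 0}, {"dp": [0, 0, 0], "spin": 0}, {"dp": [0, 0, 0], "spin": 0}, {"dp": [0, 0, 0], "spin": 0}]'

```text
time: 15.25
ee_pos: [0.4229, -0.2989, 0.0666]
tcp_rot: [3.141, -0.0, 0.183]
ft_force: [0.1, 0.3, -0.6]
finger_gap: 0.0599
```

Run:
```python
from h import *
f=grab("scene");save(f,"s3.png",(240,200,320,260),6)
W=cloud(f);w=W.reshape(-1,3);w=w[(w[:,2]<.16)&(w[:,2]>.006)&(w[:,0]>.38)&(w[:,0]<.56)&(abs(w[:,1]+.295)<.025)]
for x in np.arange(.4,.48,.01):
    q=w[abs(w[:,0]-x)<.005]
    if len(q)>3: print(round(x,2),np.round([q[:,2].min(),q[:,2].max()],3),len(q))
```

```text
0.4 [0.086 0.152] 5
0.41 [0.082 0.099] 23
0.42 [0.007 0.111] 31
0.43 [0.008 0.086] 89
0.44 [0.044 0.153] 76
0.45 [0.077 0.158] 47
0.46 [0.007 0.159] 19
```

Request:
arm_command --steps '[{"dp": [0.0095, 0.0018, 0.0005], "spin": 0}, {"dp": [0.0095, 0.0018, -0.0005], "spin": 0}, {"dp": [0.0093, 0.0017, -0.0018], "spin": 0}, {"dp": [0.009, 0.0017, -0.003], "spin": 0}, {"dp": [0.0085, 0.0016, -0.0042], "spin": 0}, {"dp": [0.008, 0.0015, -0.0054], "spin": 0}, {"dp": [0.007, 0.0013, -0.0065], "spin": 0}, {"dp": [0.006, 0.0011, -0.0073], "spin": 0}, {"dp": [0.005, 0.0009, -0.0082], "spin": 0}, {"dp": [0.0035, 0.0006, -0.0077], "spin": 0}]'

```text
time: 16.3
ee_pos: [0.498, -0.2846, 0.0212]
tcp_rot: [-3.141, 0.001, 0.183]
ft_force: [0.3, -0.4, -0.5]
finger_gap: 0.0598
```

Run:
```python
from h import *
f=grab("scene");save(f,"s4.png",(220,180,340,270),5)
```

```text
(no output)
```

View pics/s4.png

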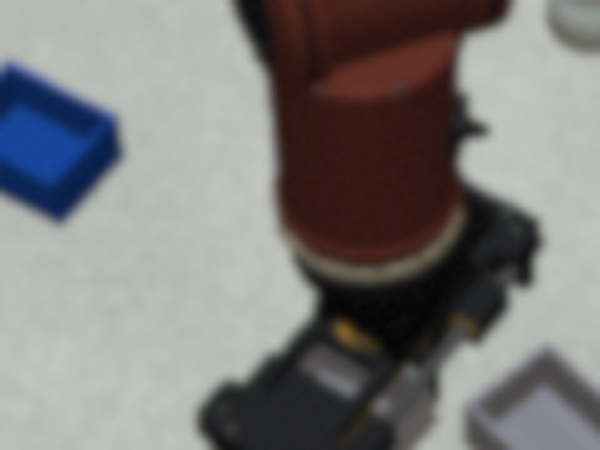

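Request:
arm_command --steps '[{"dp": [0.002, 0.0003, -0.006], "spin": 0}, {"dp": [0.0015, 0.0003, -0.006], "spin": 0}, {"dp": [0.001, 0, -0.004], "spin": 0}, {"dp": [0, 0, 0], "spin": 0}, {"dp": [0, 0, 0], "spin": 0}, {"dp": [0, 0, 0], "spin": 0}, {"dp": [0, 0, 0], "spin": 0}, {"dp": [0, 0, 0], "spin": 0}, {"dp": [0, 0, 0], "spin": 0}, {"dp": [0, 0, 0], "spin": 0}]'

```text
time: 17.35
ee_pos: [0.5027, -0.2843, 0.0065]
tcp_rot: [3.141, -0.0, 0.183]
ft_force: [0.4, -0.5, -0.8]
finger_gap: 0.0602
```

Request:
arm_command --steps '[{"dp": [0, 0, 0], "spin": 0}, {"dp": [0, 0, 0], "spin": 0}, {"dp": [0, 0, 0], "spin": 0}, {"dp": [0, 0, 0.02], "spin": 0}, {"dp": [0, 0, 0.03], "spin": 0}, {"dp": [0, 0, 0.03], "spin": 0}, {"dp": [-0.03, -0.02, 0.02], "spin": 0}, {"dp": [-0.04, -0.04, 0], "spin": 0}, {"dp": [-0.04, -0.04, 0], "spin": 0}, {"dp": [-0.04, -0.04, 0], "spin": 0}]' --gripper 0.08

```text
time: 18.35
ee_pos: [0.3653, -0.4115, 0.107]
tcp_rot: [3.141, -0.001, 0.184]
ft_force: [1.8, -0.8, -0.7]
finger_gap: 0.0798
```

Run:
```python
from h import *
f=grab("top");save(f,"t5.png",(270,130,430,250),4)
W=cloud(f)
rect(W,"inv2",(.4,.6,-.35,-.255),.025,.05)
rect(W,"inv1",(.35,.47,-.235,-.1),.03,.05)
rect(W,"up",(.48,.63,-.26,-.15),.025,.05)
rect(W,"brush",(.46,.65,-.47,-.37),.021,.035)
```

```text
inv2 c [ 472.8 -290.8] size [80.7 61.8] longaxis 10.3 z [0.029 0.037 0.042] 163
inv1 c [ 411.9 -171.2] size [59.8 80. ] longaxis -17.4 z [0.033 0.038 0.043] 555
up c [ 542.6 -222.6] size [117.8  67.6] longaxis 1.3 z [0.029 0.037 0.042] 166
brush c [ 557.4 -419.9] size [ 28.2 155.3] longaxis -1.6 z [0.021 0.024 0.029] 290
```

View pics/t5.png

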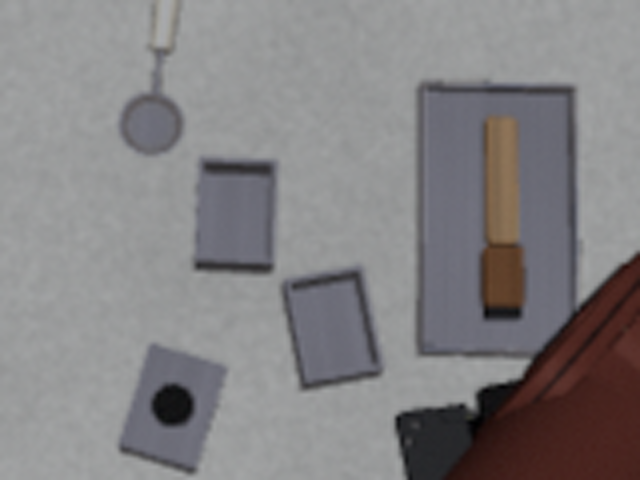

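The tray is mouth up at world (0.473,−0.291), with its open rim at (330,327) in the crop. The brush lies centred in the pan, inv1 is still at (172,405), and the third tray is at (235,213). Next I carry the flipped tray to the far deck slot.

Request:
arm_command --steps '[{"dp": [0.022, 0.024, 0], "spin": 0}, {"dp": [0.022, 0.024, 0], "spin": 0}, {"dp": [0.022, 0.024, 0], "spin": 0}, {"dp": [0.022, 0.024, 0], "spin": 0}, {"dp": [0.02, 0.0245, 0], "spin": 0}, {"dp": [0, 0, -0.03], "spin": 0}, {"dp": [0, 0, -0.03], "spin": 0}, {"dp": [0, 0, -0.025], "spin": 0}, {"dp": [0, 0, -0.014], "spin": 0}, {"dp": [0, 0, 0], "spin": 0}]'

```text
time: 19.4
ee_pos: [0.4735, -0.289, 0.0058]
tcp_rot: [-3.139, 0.002, 0.183]
ft_force: [0.0, -0.3, 0.6]
finger_gap: 0.0801
```

Request:
arm_command --steps '[{"dp": [0, 0, 0], "spin": 0}, {"dp": [0, 0, 0], "spin": 0}, {"dp": [0, 0, 0], "spin": 0}, {"dp": [0, 0, 0], "spin": 0}, {"dp": [0, 0, 0], "spin": 0}, {"dp": [0, 0, 0], "spin": 0}, {"dp": [0, 0, 0.01], "spin": 0}, {"dp": [0, 0, 0.03], "spin": 0}, {"dp": [0, 0, 0.035], "spin": 0}, {"dp": [0, 0, 0.035], "spin": 0}]' --gripper 0.0 --grip_force 20

```text
time: 20.4
ee_pos: [0.4741, -0.2895, 0.119]
tcp_rot: [-3.141, 0.0, 0.183]
ft_force: [0.9, -0.4, -0.9]
finger_gap: 0.0598
```

Request:
arm_command --steps '[{"dp": [0, 0.02, 0.036], "spin": -2}, {"dp": [0, 0.02, 0.036], "spin": -2}, {"dp": [0, 0.02, 0.036], "spin": -2}, {"dp": [0, 0.02, 0.036], "spin": -2}, {"dp": [0, 0.02, 0.036], "spin": -2}, {"dp": [0.015, 0.04, 0], "spin": -1.3}, {"dp": [0.015, 0.04, 0], "spin": -1.3}, {"dp": [0.015, 0.04, 0], "spin": -1.3}, {"dp": [0.015, 0.04, 0], "spin": -1.2}, {"dp": [0.015, 0.04, 0], "spin": -1.2}]'

```text
time: 21.4
ee_pos: [0.5495, 0.0118, 0.2982]
tcp_rot: [3.141, -0.001, -0.102]
ft_force: [0.3, -0.4, -2.2]
finger_gap: 0.06
```

Request:
arm_command --steps '[{"dp": [0.004, 0.04, 0], "spin": 0}, {"dp": [0.004, 0.04, 0], "spin": 0}, {"dp": [0.004, 0.04, 0], "spin": 0}, {"dp": [0.004, 0.04, 0], "spin": 0}, {"dp": [0.004, 0.04, 0], "spin": 0}, {"dp": [0.004, 0.04, 0], "spin": 0}, {"dp": [0.004, 0.04, 0], "spin": 0}, {"dp": [0.004, 0.04, 0], "spin": 0}, {"dp": [0.004, 0.03, -0.01], "spin": 0}, {"dp": [0.004, 0.007, -0.03], "spin": 0}]'

```text
time: 22.4
ee_pos: [0.5884, 0.3729, 0.2599]
tcp_rot: [-3.137, -0.002, -0.096]
ft_force: [-0.2, -0.5, -2.2]
finger_gap: 0.0598
```

Request:
arm_command --steps '[{"dp": [0, 0, -0.04], "spin": 0}, {"dp": [0, 0, -0.04], "spin": 0}, {"dp": [0, 0, -0.04], "spin": 0}, {"dp": [0, 0, -0.03], "spin": 0}, {"dp": [0, 0, -0.02], "spin": 0}, {"dp": [0, 0, -0.01], "spin": 0}, {"dp": [0, 0, 0], "spin": 0}, {"dp": [0, 0, 0], "spin": 0}, {"dp": [0, 0, 0], "spin": 0}, {"dp": [0, 0, 0], "spin": 0}]'

```text
time: 23.4
ee_pos: [0.5901, 0.3676, 0.0788]
tcp_rot: [-3.141, -0.001, -0.101]
ft_force: [-0.0, -0.0, -1.6]
finger_gap: 0.0598
```

Request:
arm_command --steps '[{"dp": [0, 0, -0.003], "spin": 0}, {"dp": [0, 0, -0.003], "spin": 0}, {"dp": [0, 0, -0.001], "spin": 0}, {"dp": [0, 0, 0], "spin": 0}, {"dp": [0, 0, 0], "spin": 0}, {"dp": [0, 0, 0], "spin": 0}, {"dp": [0, 0, 0], "spin": 0}, {"dp": [0, 0, 0], "spin": 0}, {"dp": [0, 0, 0], "spin": 0}, {"dp": [0, 0, 0], "spin": 0}]'

```text
time: 24.4
ee_pos: [0.5903, 0.3675, 0.0738]
tcp_rot: [-3.141, -0.003, -0.102]
ft_force: [-5.9, -5.9, 20.6]
finger_gap: 0.0597
```

Request:
arm_command --steps '[{"dp": [0, 0, 0], "spin": 0}, {"dp": [0, 0, 0], "spin": 0}, {"dp": [0, 0, 0], "spin": 0}, {"dp": [0, 0, 0.02], "spin": 0}, {"dp": [0, 0, 0.04], "spin": 0}, {"dp": [0, 0, 0.04], "spin": 0}, {"dp": [0, 0, 0.04], "spin": 0}, {"dp": [0, 0, 0.04], "spin": 0}, {"dp": [0, -0.02, 0.04], "spin": 0}, {"dp": [-0.003, -0.04, 0], "spin": 0}]' --gripper 0.074

```text
time: 25.4
ee_pos: [0.5868, 0.3115, 0.2961]
tcp_rot: [-3.135, -0.005, -0.096]
ft_force: [1.1, -0.0, 0.5]
finger_gap: 0.074
```

Request:
arm_command --steps '[{"dp": [-0.002, -0.045, 0], "spin": 0.1}, {"dp": [-0.003, -0.045, 0], "spin": 0.1}, {"dp": [-0.003, -0.045, 0], "spin": 0.1}, {"dp": [-0.003, -0.045, 0], "spin": 0.1}, {"dp": [-0.003, -0.045, 0], "spin": 0.1}, {"dp": [-0.003, -0.045, 0], "spin": 0.1}, {"dp": [-0.003, -0.045, 0], "spin": 0.1}, {"dp": [-0.003, -0.045, 0], "spin": 0.1}, {"dp": [-0.003, -0.045, 0], "spin": 0.1}, {"dp": [-0.003, -0.045, 0], "spin": 0.1}]'

```text
time: 26.4
ee_pos: [0.5571, -0.1445, 0.2903]
tcp_rot: [3.142, -0.0, -0.084]
ft_force: [1.0, -0.3, 0.1]
finger_gap: 0.0739
```

Run:
```python
from h import *
f=grab("top");W=cloud(f)
print(monitor.sense()["ee_pos"])
rect(W,"slot1",(.5,.67,.30,.42),.09,.115)
rect(W,"inv1",(.35,.47,-.235,-.1),.03,.05)
rect(W,"up",(.48,.63,-.28,-.15),.025,.05)
```

```text
[ 0.55563771 -0.15435296  0.28981023]
slot1 c [588.1 365.1] size [63.5 81.7] longaxis -4.7 z [0.091 0.101 0.107] 258
inv1 c [ 408.6 -185.4] size [40.2 82.4] longaxis -7.9 z [0.033 0.039 0.044] 330
up c [ 557.7 -219.3] size [59.9 79.8] longaxis -1.4 z [0.027 0.037 0.044] 150
```

Request:
arm_command --steps '[{"dp": [0.003, -0.03, 0], "spin": 0.5}, {"dp": [0, -0.025, 0], "spin": 0.5}, {"dp": [0, -0.01, 0], "spin": 0}, {"dp": [0, 0, -0.04], "spin": 0}, {"dp": [0, 0, -0.04], "spin": 0}, {"dp": [0, 0, -0.04], "spin": 0}, {"dp": [0, 0, -0.04], "spin": 0}, {"dp": [0, 0, -0.04], "spin": 0}, {"dp": [0, 0, -0.035], "spin": 0}, {"dp": [0, 0, -0.025], "spin": 0}]' --gripper 0.08

```text
time: 27.45
ee_pos: [0.5616, -0.2084, 0.0315]
tcp_rot: [3.139, -0.002, -0.066]
ft_force: [-3.7, -0.6, 2.4]
finger_gap: 0.08
```

Request:
arm_command --steps '[{"dp": [0, 0, -0.015], "spin": 0}, {"dp": [0, 0, -0.008], "spin": 0}, {"dp": [0, 0, 0], "spin": 0}, {"dp": [0, 0, 0], "spin": 0}, {"dp": [0, 0, 0], "spin": 0}, {"dp": [0, 0, 0], "spin": 0}, {"dp": [0, 0, 0], "spin": 0}, {"dp": [0, 0, 0], "spin": 0}, {"dp": [0, 0, 0], "spin": 0}, {"dp": [0, 0, 0], "spin": 0}]'

```text
time: 28.45
ee_pos: [0.5606, -0.2078, 0.0074]
tcp_rot: [-3.142, 0.0, -0.067]
ft_force: [-0.9, 0.1, -0.6]
finger_gap: 0.0803
```

Request:
arm_command --steps '[{"dp": [0, 0, 0], "spin": 0}, {"dp": [0, 0, 0], "spin": 0}, {"dp": [0, 0, 0], "spin": 0}, {"dp": [0, 0, 0], "spin": 0}, {"dp": [0, 0, 0], "spin": 0}, {"dp": [0, 0, 0.01], "spin": 0}, {"dp": [0, 0, 0.03], "spin": 0}, {"dp": [0, 0, 0.04], "spin": 0}, {"dp": [0, 0, 0.04], "spin": 0}, {"dp": [0, 0, 0.04], "spin": 0}]' --gripper 0.0

```text
time: 29.45
ee_pos: [0.5603, -0.2075, 0.1697]
tcp_rot: [-3.141, -0.0, -0.066]
ft_force: [0.7, -0.5, -0.8]
finger_gap: 0.0599
```

Request:
arm_command --steps '[{"dp": [0, 0, 0.04], "spin": -0.5}, {"dp": [0, 0, 0.045], "spin": -0.5}, {"dp": [0, 0.015, 0.045], "spin": -0.5}, {"dp": [0, 0.03, 0], "spin": -0.5}, {"dp": [0.003, 0.04, 0], "spin": 0}, {"dp": [0.004, 0.04, 0], "spin": 0}, {"dp": [0.004, 0.04, 0], "spin": 0}, {"dp": [0.004, 0.04, 0], "spin": 0}, {"dp": [0.004, 0.04, 0], "spin": 0}, {"dp": [0, 0.04, 0], "spin": 0}]'

```text
time: 30.45
ee_pos: [0.5793, 0.079, 0.2981]
tcp_rot: [-3.141, -0.0, -0.101]
ft_force: [0.7, -0.1, -0.6]
finger_gap: 0.0602
```

Request:
arm_command --steps '[{"dp": [0, 0.04, 0], "spin": 0}, {"dp": [0, 0.04, 0], "spin": 0}, {"dp": [0, 0.04, 0], "spin": 0}, {"dp": [0, 0.04, 0], "spin": 0}, {"dp": [0, 0.03, 0], "spin": 0}, {"dp": [0, 0.0095, 0], "spin": 0}, {"dp": [0, 0, -0.03], "spin": 0}, {"dp": [0, 0, -0.04], "spin": 0}, {"dp": [0, 0, -0.04], "spin": 0}, {"dp": [0, 0, -0.04], "spin": 0}]'

```text
time: 31.45
ee_pos: [0.5798, 0.2757, 0.1467]
tcp_rot: [3.141, -0.001, -0.102]
ft_force: [0.6, 1.3, -1.2]
finger_gap: 0.06
```

Request:
arm_command --steps '[{"dp": [0, 0, -0.03], "spin": 0}, {"dp": [0, 0, -0.02], "spin": 0}, {"dp": [0, 0, -0.01], "spin": 0}, {"dp": [0, 0, -0.005], "spin": 0}, {"dp": [0, 0, -0.005], "spin": 0}, {"dp": [0, 0, -0.002], "spin": 0}, {"dp": [0, 0, 0], "spin": 0}, {"dp": [0, 0, 0], "spin": 0}, {"dp": [0, 0, 0], "spin": 0}, {"dp": [0, 0, 0], "spin": 0}]'

```text
time: 32.45
ee_pos: [0.5798, 0.2768, 0.0758]
tcp_rot: [-3.141, -0.0, -0.101]
ft_force: [0.6, 0.2, -1.5]
finger_gap: 0.06
```

Request:
arm_command --steps '[{"dp": [0, 0, -0.0015], "spin": 0}, {"dp": [0, 0, 0], "spin": 0}, {"dp": [0, 0, 0], "spin": 0}, {"dp": [0, 0, 0], "spin": 0}, {"dp": [0, 0, 0], "spin": 0}, {"dp": [0, 0, 0], "spin": 0}, {"dp": [0, 0, 0], "spin": 0}, {"dp": [0, 0, 0], "spin": 0}, {"dp": [0, 0, 0], "spin": 0}, {"dp": [0, 0, 0], "spin": 0}]'

```text
time: 33.45
ee_pos: [0.5796, 0.2767, 0.0739]
tcp_rot: [-3.142, 0.0, -0.101]
ft_force: [0.0, 0.3, -1.0]
finger_gap: 0.0599
```

Request:
arm_command --steps '[{"dp": [0, 0, 0], "spin": 0}, {"dp": [0, 0, 0], "spin": 0}, {"dp": [0, 0, 0], "spin": 0}, {"dp": [0, 0, 0.02], "spin": 0}, {"dp": [0, 0, 0.04], "spin": 0}, {"dp": [0, 0, 0.04], "spin": 0}, {"dp": [0, 0, 0.04], "spin": 0}, {"dp": [0, 0, 0.04], "spin": 0}, {"dp": [0, -0.02, 0.04], "spin": 0}, {"dp": [0, -0.04, 0], "spin": 0}]' --gripper 0.074

```text
time: 34.45
ee_pos: [0.5802, 0.2211, 0.3003]
tcp_rot: [-3.136, -0.007, -0.095]
ft_force: [0.9, -1.4, -0.8]
finger_gap: 0.0738
```

Request:
arm_command --steps '[{"dp": [-0.01, -0.04, 0], "spin": -1}, {"dp": [-0.02, -0.04, 0], "spin": -1}, {"dp": [-0.02, -0.04, 0], "spin": -1}, {"dp": [-0.02, -0.04, 0], "spin": -1}, {"dp": [-0.02, -0.04, 0], "spin": -1}, {"dp": [-0.02, -0.04, 0], "spin": -1}, {"dp": [-0.02, -0.04, 0], "spin": -1}, {"dp": [-0.02, -0.04, 0], "spin": -1}, {"dp": [-0.01, -0.03, 0], "spin": -1}, {"dp": [0, 0, 0], "spin": -1}]' --gripper 0.08

```text
time: 35.45
ee_pos: [0.4178, -0.1376, 0.2942]
tcp_rot: [3.14, -0.001, -0.284]
ft_force: [-0.2, -0.3, -0.4]
finger_gap: 0.08
```

Run:
```python
from h import *
f=grab("top");W=cloud(f)
print(monitor.sense()["ee_pos"])
rect(W,"slot1",(.5,.67,.32,.42),.09,.115)
rect(W,"slot2",(.5,.67,.235,.32),.09,.115)
rect(W,"inv1",(.35,.47,-.235,-.1),.03,.05)
f=grab("scene");save(f,"s6.png",(230,80,550,290),2.5)
rect(cloud(f),"inv1s",(.35,.47,-.235,-.1),.033,.045)
```

```text
[ 0.41889823 -0.13503057  0.2941838 ]
slot1 c [588.2 365. ] size [63.8 82.1] longaxis -6.0 z [0.091 0.101 0.108] 260
slot2 c [578.4 274.1] size [62.5 81.9] longaxis -5.5 z [0.091 0.102 0.107] 245
inv1 c [ 407.7 -183.1] size [34.4 79.2] longaxis -17.5 z [0.033 0.038 0.044] 173
inv1s c [ 414.4 -170.4] size [62.4 83.9] longaxis -16.8 z [0.035 0.039 0.042] 525
```

View pics/s6.png

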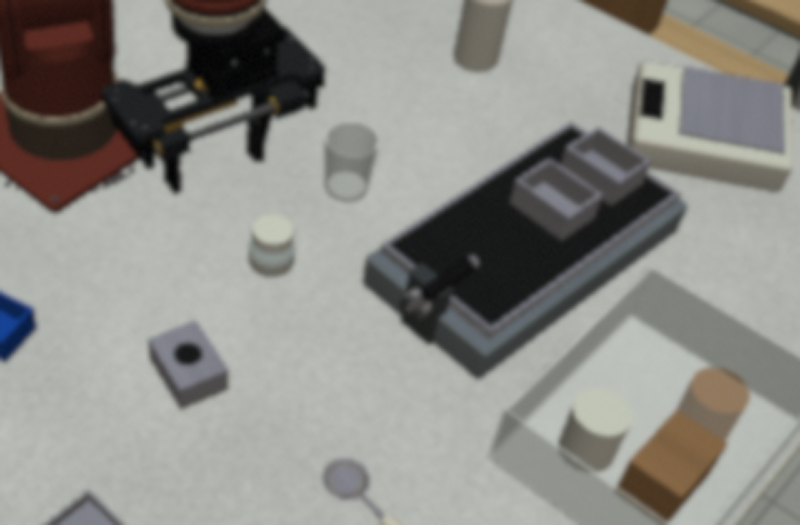

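Slots 1 and 2 hold mouth-up trays. inv1 with its dark spot is at (187,353) and hasn't moved. I now take it by its near end.

Request:
arm_command --steps '[{"dp": [-0.0135, -0.02, 0], "spin": -1}, {"dp": [-0.012, -0.01, -0.02], "spin": 0}, {"dp": [0, 0, -0.035], "spin": 0}, {"dp": [0, 0, -0.035], "spin": 0}, {"dp": [0, 0, -0.035], "spin": 0}, {"dp": [0, 0, -0.035], "spin": 0}, {"dp": [0, 0, -0.035], "spin": 0}, {"dp": [0, 0, -0.035], "spin": 0}, {"dp": [0, 0, 0], "spin": 0}, {"dp": [0, 0, 0], "spin": 0}]' --grip_force 6

```text
time: 36.55
ee_pos: [0.3946, -0.1623, 0.0645]
tcp_rot: [-3.141, 0.001, -0.291]
ft_force: [-0.1, 0.3, 0.6]
finger_gap: 0.0799
```

Request:
arm_command --steps '[{"dp": [-0.003, -0.001, -0.02], "spin": 0}, {"dp": [0, 0, -0.02], "spin": 0}, {"dp": [0, 0, -0.011], "spin": 0}, {"dp": [0, 0, -0.005], "spin": 0}, {"dp": [0, 0, 0], "spin": 0}, {"dp": [0, 0, 0], "spin": 0}, {"dp": [0, 0, 0], "spin": 0}, {"dp": [0, 0, 0], "spin": 0}, {"dp": [0, 0, 0], "spin": 0}, {"dp": [0, 0, 0], "spin": 0}]'

```text
time: 37.55
ee_pos: [0.3912, -0.1644, 0.0081]
tcp_rot: [-3.142, -0.0, -0.293]
ft_force: [0.2, -0.8, -0.2]
finger_gap: 0.0801
```

Request:
arm_command --steps '[{"dp": [0, 0, 0], "spin": 0}, {"dp": [0, 0, 0], "spin": 0}, {"dp": [0, 0, 0], "spin": 0}, {"dp": [0, 0, 0], "spin": 0}, {"dp": [0, 0, 0], "spin": 0}, {"dp": [0.005, 0, 0.015], "spin": 0}, {"dp": [0.01, -0.003, 0.02], "spin": 0}, {"dp": [0.015, -0.005, 0.02], "spin": 0}, {"dp": [0.02, -0.006, 0.02], "spin": 0}, {"dp": [0, 0, 0.01], "spin": 0}]' --gripper 0.0

```text
time: 38.55
ee_pos: [0.4438, -0.179, 0.0948]
tcp_rot: [-3.141, -0.003, -0.293]
ft_force: [0.2, -0.2, -1.5]
finger_gap: 0.0601
```

Request:
arm_command --steps '[{"dp": [0, 0, 0], "spin": 0}, {"dp": [0, 0, 0], "spin": 0}, {"dp": [0, 0, 0], "spin": 0}, {"dp": [0, 0, 0], "spin": 0}, {"dp": [0, 0, 0], "spin": 0}, {"dp": [0, 0, 0], "spin": 0}, {"dp": [0, 0, 0], "spin": 0}, {"dp": [0, 0, 0], "spin": 0}, {"dp": [0, 0, 0], "spin": 0}, {"dp": [0, 0, 0], "spin": 0}]' --grip_force 3

```text
time: 39.55
ee_pos: [0.4411, -0.1783, 0.093]
tcp_rot: [-3.142, -0.0, -0.293]
ft_force: [-0.5, -0.0, -1.1]
finger_gap: 0.0598
```

Run:
```python
from h import *
f=grab("scene");save(f,"s7.png",(250,150,370,240),5)
W=cloud(f);w=W.reshape(-1,3);w=w[(w[:,2]<.16)&(w[:,2]>.006)&(w[:,0]>.38)&(w[:,0]<.56)&(abs(w[:,1]+.18)<.025)]
for x in np.arange(.4,.54,.01):
    q=w[abs(w[:,0]-x)<.005]
    if len(q)>3: print(round(x,2),np.round([q[:,2].min(),q[:,2].max()],3),len(q))
```

```text
0.44 [0.119 0.126] 44
0.45 [0.119 0.128] 61
0.46 [0.119 0.13 ] 58
0.47 [0.118 0.127] 58
0.48 [0.007 0.125] 55
0.49 [0.117 0.125] 57
0.5 [0.079 0.124] 86
0.51 [0.083 0.123] 75
```

View pics/s7.png

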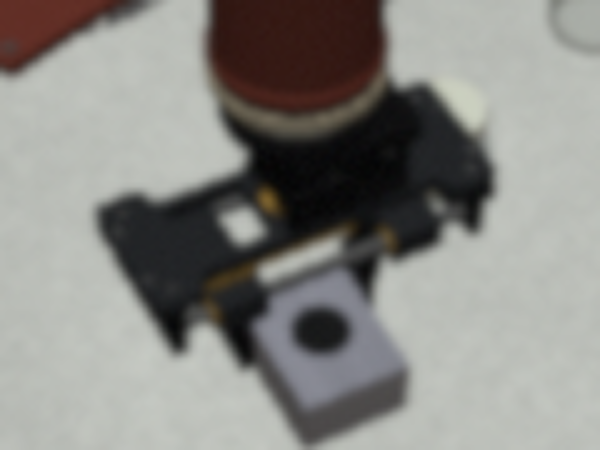

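It hasn't swung; the tray is still level at z≈0.12 because the grip is too near its middle. I set it down here and regrip 9 mm nearer the end.

Request:
arm_command --steps '[{"dp": [0, 0, -0.03], "spin": 0}, {"dp": [0, 0, -0.03], "spin": 0}, {"dp": [0, 0, -0.015], "spin": 0}, {"dp": [0, 0, -0.006], "spin": 0}, {"dp": [0, 0, -0.003], "spin": 0}, {"dp": [0, 0, 0], "spin": 0}, {"dp": [0, 0, 0], "spin": 0}, {"dp": [0, 0, 0], "spin": 0}, {"dp": [0, 0, 0], "spin": 0}, {"dp": [0, 0, 0], "spin": 0}]'

```text
time: 40.6
ee_pos: [0.4413, -0.1784, 0.0093]
tcp_rot: [3.142, -0.001, -0.293]
ft_force: [0.0, -0.1, -1.1]
finger_gap: 0.0601
```

Request:
arm_command --steps '[{"dp": [0, 0, 0], "spin": 0}, {"dp": [0, 0, 0], "spin": 0}, {"dp": [0, 0, 0], "spin": 0}, {"dp": [0, 0, 0], "spin": 0}, {"dp": [-0.005, 0.0015, 0], "spin": 0}, {"dp": [-0.004, 0.0012, 0], "spin": 0}, {"dp": [0, 0, 0], "spin": 0}, {"dp": [0, 0, 0], "spin": 0}, {"dp": [0, 0, 0], "spin": 0}, {"dp": [0, 0, 0], "spin": 0}]' --gripper 0.07

```text
time: 41.6
ee_pos: [0.4322, -0.1756, 0.009]
tcp_rot: [-3.142, -0.0, -0.293]
ft_force: [0.2, 0.1, -0.4]
finger_gap: 0.07
```

Request:
arm_command --steps '[{"dp": [0, 0, 0], "spin": 0}, {"dp": [0, 0, 0], "spin": 0}, {"dp": [0, 0, 0], "spin": 0}, {"dp": [0, 0, 0], "spin": 0}, {"dp": [0, 0, 0], "spin": 0}, {"dp": [0.005, 0, 0.015], "spin": 0}, {"dp": [0.01, -0.003, 0.02], "spin": 0}, {"dp": [0.01, -0.003, 0.02], "spin": 0}, {"dp": [0.01, -0.003, 0.02], "spin": 0}, {"dp": [0, 0, 0.01], "spin": 0}]' --gripper 0.0 --grip_force 4

```text
time: 42.6
ee_pos: [0.4687, -0.185, 0.0956]
tcp_rot: [-3.141, -0.002, -0.293]
ft_force: [-0.3, 0.2, -1.9]
finger_gap: 0.06
```

Request:
arm_command --steps '[{"dp": [0, 0, 0], "spin": 0}, {"dp": [0, 0, 0], "spin": 0}, {"dp": [0, 0, 0], "spin": 0}, {"dp": [0, 0, 0], "spin": 0}, {"dp": [0, 0, 0], "spin": 0}, {"dp": [0, 0, 0], "spin": 0}, {"dp": [0, 0, 0], "spin": 0}, {"dp": [0, 0, 0], "spin": 0}, {"dp": [0, 0, 0], "spin": 0}, {"dp": [0, 0, 0], "spin": 0}]' --grip_force 3

```text
time: 43.6
ee_pos: [0.4671, -0.1846, 0.094]
tcp_rot: [-3.142, -0.0, -0.293]
ft_force: [-0.0, 0.7, -0.9]
finger_gap: 0.0601
```

Run:
```python
from h import *
f=grab("scene");save(f,"s8.png",(250,150,370,240),5)
W=cloud(f);w=W.reshape(-1,3);w=w[(w[:,2]<.16)&(w[:,2]>.006)&(w[:,0]>.38)&(w[:,0]<.58)&(abs(w[:,1]+.185)<.025)]
for x in np.arange(.4,.56,.01):
    q=w[abs(w[:,0]-x)<.005]
    if len(q)>3: print(round(x,2),np.round([q[:,2].min(),q[:,2].max()],3),len(q))
```

```text
0.45 [0.103 0.11 ] 10
0.46 [0.104 0.112] 39
0.47 [0.104 0.113] 54
0.48 [0.072 0.115] 98
0.49 [0.031 0.115] 203
0.5 [0.03 0.1 ] 118
0.51 [0.037 0.05 ] 6
```

It has swung: the underside faces +x, spanning z 0.03–0.115. I use the same lowering and arc as before, along yaw −16.8°.

Request:
arm_command --steps '[{"dp": [0, 0, -0.008], "spin": 0}, {"dp": [0, 0, -0.006], "spin": 0}, {"dp": [0, 0, -0.005], "spin": 0}, {"dp": [0, 0, -0.004], "spin": 0}, {"dp": [0, 0, -0.003], "spin": 0}, {"dp": [0, 0, -0.002], "spin": 0}, {"dp": [0, 0, 0], "spin": 0}, {"dp": [0, 0, 0], "spin": 0}, {"dp": [0, 0, 0], "spin": 0}, {"dp": [0, 0, 0], "spin": 0}]'

```text
time: 44.65
ee_pos: [0.4673, -0.1846, 0.0661]
tcp_rot: [-3.142, -0.0, -0.293]
ft_force: [1.4, 0.2, -0.0]
finger_gap: 0.0597
```

Request:
arm_command --steps '[{"dp": [0.0092, -0.0028, 0.0005], "spin": 0}, {"dp": [0.0092, -0.0028, -0.0005], "spin": 0}, {"dp": [0.009, -0.0027, -0.0018], "spin": 0}, {"dp": [0.0087, -0.0026, -0.003], "spin": 0}, {"dp": [0.0083, -0.0025, -0.0042], "spin": 0}, {"dp": [0.0077, -0.0023, -0.0054], "spin": 0}, {"dp": [0.0068, -0.002, -0.0065], "spin": 0}, {"dp": [0.0058, -0.0017, -0.0073], "spin": 0}, {"dp": [0.0048, -0.0014, -0.0082], "spin": 0}, {"dp": [0.0033, -0.001, -0.0077], "spin": 0}]'

```text
time: 45.65
ee_pos: [0.5403, -0.2067, 0.021]
tcp_rot: [3.141, -0.0, -0.293]
ft_force: [0.7, -2.0, 3.6]
finger_gap: 0.0602
```

Request:
arm_command --steps '[{"dp": [0.002, -0.0005, -0.006], "spin": 0}, {"dp": [0.0015, -0.0005, -0.006], "spin": 0}, {"dp": [0.001, 0, -0.002], "spin": 0}, {"dp": [0, 0, 0], "spin": 0}, {"dp": [0, 0, 0], "spin": 0}, {"dp": [0, 0, 0], "spin": 0}, {"dp": [0, 0, 0], "spin": 0}, {"dp": [0, 0, 0], "spin": 0}, {"dp": [0, 0, 0], "spin": 0}, {"dp": [0, 0, 0], "spin": 0}]'

```text
time: 46.65
ee_pos: [0.5444, -0.2074, 0.0079]
tcp_rot: [-3.142, -0.0, -0.293]
ft_force: [-0.4, -0.2, -1.0]
finger_gap: 0.0597
```

Request:
arm_command --steps '[{"dp": [0, 0, 0], "spin": 0}, {"dp": [0, 0, 0], "spin": 0}, {"dp": [0, 0, 0], "spin": 0}, {"dp": [0, 0, 0.02], "spin": 0}, {"dp": [0, 0, 0.03], "spin": 0}, {"dp": [0, 0, 0.03], "spin": 0}, {"dp": [-0.01, -0.03, 0.02], "spin": 0}, {"dp": [-0.03, -0.04, 0], "spin": 0}, {"dp": [-0.03, -0.04, 0], "spin": 0}, {"dp": [0, 0, 0], "spin": 0}]' --gripper 0.08

```text
time: 47.65
ee_pos: [0.4691, -0.3247, 0.108]
tcp_rot: [3.138, 0.001, -0.304]
ft_force: [-0.4, 0.5, 0.0]
finger_gap: 0.0798
```

Run:
```python
from h import *
f=grab("top");save(f,"t9.png",(230,110,390,230),4)
W=cloud(f)
rect(W,"inv1",(.4,.62,-.26,-.1),.025,.05)
f=grab("scene");W=cloud(f);rect(W,"inv1",(.4,.62,-.26,-.1),.03,.05)
```

```text
inv1 c [ 549.6 -211.2] size [60.  82.4] longaxis -16.9 z [0.027 0.037 0.044] 162
inv1 c [ 552.  -209.8] size [63.8 83.8] longaxis -15.8 z [0.031 0.037 0.041] 252
```

View pics/t9.png

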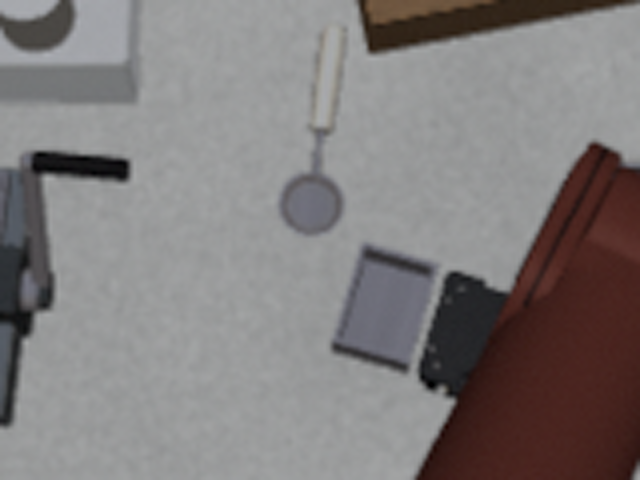

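The second tray is now mouth up too, at crop (385,307), world (0.550,−0.211). That is about 3 cm beyond where I released it, so it was probably the announced knock. I grip it at its centre.

Run:
```python
from h import *
s=monitor.sense();print(s["ee_pos"],s["tcp_rot"])
f=grab("top");W=cloud(f)
rect(W,"inv1",(.45,.62,-.26,-.1),.025,.05)
s=monitor.sense();print(s["ee_pos"],s["tcp_rot"])
```

```text
[ 0.47354022 -0.31861653  0.10799584] [ 3.14144012e+00 -1.96504085e-04 -2.96563222e-01]
inv1 c [ 549.5 -210.9] size [59.4 82.6] longaxis -16.9 z [0.028 0.037 0.043] 151
[ 0.47462393 -0.31712774  0.10795431] [-3.14112301e+00 -3.56065100e-04 -2.93859289e-01]
```

Request:
arm_command --steps '[{"dp": [0.02, 0.027, 0], "spin": 0}, {"dp": [0.02, 0.027, 0], "spin": 0}, {"dp": [0.02, 0.027, 0], "spin": 0}, {"dp": [0.0155, 0.0255, 0], "spin": 0}, {"dp": [0, 0, 0], "spin": 0}, {"dp": [0, 0, -0.02], "spin": 0}, {"dp": [0, 0, -0.03], "spin": 0}, {"dp": [0, 0, -0.03], "spin": 0}, {"dp": [0, 0, -0.014], "spin": 0}, {"dp": [0, 0, -0.006], "spin": 0}]'

```text
time: 48.8
ee_pos: [0.5494, -0.2097, 0.0064]
tcp_rot: [-3.141, 0.002, -0.292]
ft_force: [-0.3, 0.3, -0.3]
finger_gap: 0.0802
```

Request:
arm_command --steps '[{"dp": [0, 0, 0], "spin": 0}, {"dp": [0, 0, 0], "spin": 0}, {"dp": [0, 0, 0], "spin": 0}, {"dp": [0, 0, 0], "spin": 0}, {"dp": [0, 0, 0], "spin": 0}, {"dp": [0, 0, 0], "spin": 0}, {"dp": [0, 0, 0.01], "spin": 0}, {"dp": [0, 0, 0.03], "spin": 0}, {"dp": [0, 0, 0.04], "spin": 0}, {"dp": [0, 0, 0.04], "spin": 0}]' --gripper 0.0 --grip_force 20

```text
time: 49.8
ee_pos: [0.5492, -0.2108, 0.1294]
tcp_rot: [-3.141, 0.001, -0.293]
ft_force: [0.1, -0.7, -1.2]
finger_gap: 0.0596
```

Request:
arm_command --steps '[{"dp": [0, 0, 0.043], "spin": 1.1}, {"dp": [0, 0, 0.043], "spin": 1.1}, {"dp": [0, 0, 0.043], "spin": 1.1}, {"dp": [0, 0.0085, 0.043], "spin": 1.1}, {"dp": [0, 0.04, 0], "spin": 1.1}, {"dp": [0.004, 0.04, 0], "spin": 1.1}, {"dp": [0.004, 0.04, 0], "spin": 1.1}, {"dp": [0.004, 0.04, 0], "spin": 1.1}, {"dp": [0.004, 0.04, 0], "spin": 1.1}, {"dp": [0.0045, 0.04, 0], "spin": 1.1}]'

```text
time: 50.8
ee_pos: [0.5699, 0.0391, 0.3006]
tcp_rot: [3.141, -0.0, -0.101]
ft_force: [0.9, 0.8, -0.7]
finger_gap: 0.0603
```

Request:
arm_command --steps '[{"dp": [0, 0.04, 0], "spin": 0}, {"dp": [0, 0.04, 0], "spin": 0}, {"dp": [0, 0.04, 0], "spin": 0}, {"dp": [0, 0.03, 0], "spin": 0}, {"dp": [0, 0, 0], "spin": 0}, {"dp": [0, 0, -0.03], "spin": 0}, {"dp": [0, 0, -0.04], "spin": 0}, {"dp": [0, 0, -0.04], "spin": 0}, {"dp": [0, 0, -0.04], "spin": 0}, {"dp": [0, 0, -0.03], "spin": 0}]'

```text
time: 51.8
ee_pos: [0.5695, 0.1861, 0.1177]
tcp_rot: [3.14, 0.002, -0.102]
ft_force: [0.1, -0.7, -1.4]
finger_gap: 0.0598
```

Request:
arm_command --steps '[{"dp": [0, 0, -0.02], "spin": 0}, {"dp": [0, 0, -0.01], "spin": 0}, {"dp": [0, 0, -0.005], "spin": 0}, {"dp": [0, 0, -0.005], "spin": 0}, {"dp": [0, 0, -0.003], "spin": 0}, {"dp": [0, 0, -0.001], "spin": 0}, {"dp": [0, 0, 0], "spin": 0}, {"dp": [0, 0, 0], "spin": 0}, {"dp": [0, 0, 0], "spin": 0}, {"dp": [0, 0, 0], "spin": 0}]'

```text
time: 52.8
ee_pos: [0.5705, 0.1876, 0.076]
tcp_rot: [-3.141, -0.0, -0.101]
ft_force: [-0.3, 0.4, -1.0]
finger_gap: 0.0598
```

Request:
arm_command --steps '[{"dp": [0, 0, -0.0015], "spin": 0}, {"dp": [0, 0, 0], "spin": 0}, {"dp": [0, 0, 0], "spin": 0}, {"dp": [0, 0, 0], "spin": 0}, {"dp": [0, 0, 0], "spin": 0}, {"dp": [0, 0, 0], "spin": 0}, {"dp": [0, 0, 0], "spin": 0}, {"dp": [0, 0, 0], "spin": 0}, {"dp": [0, 0, 0], "spin": 0}, {"dp": [0, 0, 0], "spin": 0}]'

```text
time: 53.8
ee_pos: [0.5706, 0.1877, 0.0751]
tcp_rot: [-3.142, -0.001, -0.101]
ft_force: [-1.9, -1.0, 5.7]
finger_gap: 0.0599
```

Request:
arm_command --steps '[{"dp": [0, 0, 0], "spin": 0}, {"dp": [0, 0, 0], "spin": 0}, {"dp": [0, 0, 0], "spin": 0}, {"dp": [0, 0, 0.02], "spin": 0}, {"dp": [0, 0, 0.04], "spin": 0}, {"dp": [0, 0, 0.04], "spin": 0}, {"dp": [0, 0, 0.04], "spin": 0}, {"dp": [0, 0, 0.04], "spin": 0}, {"dp": [0, 0, 0.04], "spin": 0}, {"dp": [-0.02, -0.02, 0], "spin": 0}]' --gripper 0.074

```text
time: 54.8
ee_pos: [0.5529, 0.1708, 0.2999]
tcp_rot: [-3.137, -0.008, -0.098]
ft_force: [0.4, 0.1, 0.4]
finger_gap: 0.0738
```

Request:
arm_command --steps '[{"dp": [-0.02, -0.04, 0], "spin": 0}, {"dp": [-0.02, -0.04, 0], "spin": 0}, {"dp": [-0.02, -0.04, 0], "spin": 0}, {"dp": [-0.01, -0.04, 0], "spin": 0}, {"dp": [0, -0.04, 0], "spin": 0}, {"dp": [0, -0.04, 0], "spin": 0}, {"dp": [0, -0.04, 0], "spin": 0}, {"dp": [0, 0, 0], "spin": 0}, {"dp": [0, 0, 0], "spin": 0}, {"dp": [0, 0, 0], "spin": 0}]'

```text
time: 55.8
ee_pos: [0.4805, -0.1112, 0.2943]
tcp_rot: [-3.141, -0.0, -0.1]
ft_force: [-0.1, 0.6, 0.5]
finger_gap: 0.0741
```

Run:
```python
from h import *
f=grab("top");W=cloud(f);save(f,"t10.png",(90,80,300,220),3.6)
rect(W,"slot1",(.5,.67,.32,.42),.09,.115)
rect(W,"slot2",(.5,.67,.235,.32),.09,.115)
rect(W,"slot3",(.5,.67,.14,.235),.09,.115)
rect(W,"handle",(.585,.64,-.06,.06),.17,.23)
f2=grab("scene");rect(cloud(f2),"handle_s",(.57,.66,-.06,.05),.17,.23)
s=monitor.sense();print(s["ee_pos"],s["joint_pos"])
```

```text
slot1 c [547.1 359.5] size [64.7 81.5] longaxis -4.3 z [0.091 0.101 0.108] 262
slot2 c [579.  274.3] size [62.9 81.1] longaxis -6.5 z [0.092 0.101 0.108] 244
slot3 c [568.9 185.9] size [63.5 80.9] longaxis -6.0 z [0.092 0.102 0.109] 228
handle c [610.3  23.4] size [37.2 19.9] longaxis 84.5 z [0.177 0.191 0.196] 91
handle_s c [614.9   4.3] size [74.1 16.2] longaxis 84.1 z [0.184 0.192 0.196] 163
[ 0.48057651 -0.11105988  0.29441141] [ 4.14384731e-01 -2.55104375e-03 -2.75136145e-01  1.70864118e+00
 -8.46373808e-04  1.43526305e+00 -1.53059017e+00]
```

View pics/t10.png

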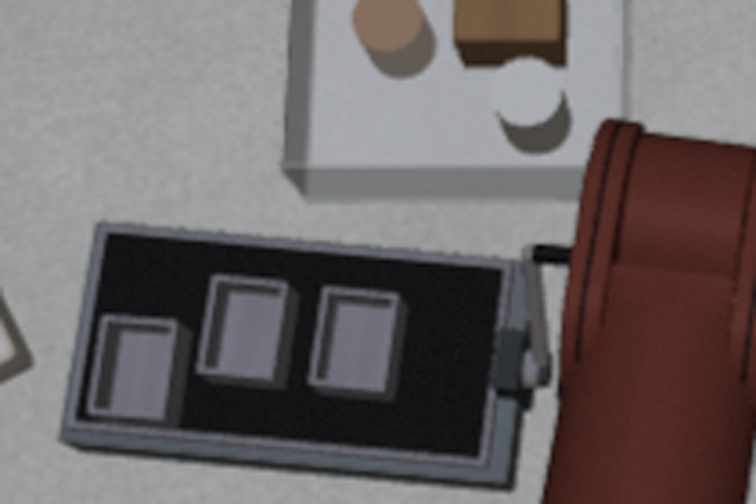

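All three trays stand mouth up on the deck. The slot 1 tray has been knocked to deck frame (−0.041, +0.108), which is still within limits. Next I turn the gripper so its jaws lie across the lever bar and approach it.

Request:
arm_command --steps '[{"dp": [0.013, 0.01, 0], "spin": 8.5}, {"dp": [0.013, 0.01, 0], "spin": 8.5}, {"dp": [0.013, 0.01, 0], "spin": 8.5}, {"dp": [0.013, 0.01, 0], "spin": 8.5}, {"dp": [0.013, 0.01, 0], "spin": 8.5}, {"dp": [0.013, 0.01, 0], "spin": 8.5}, {"dp": [0.013, 0.01, 0], "spin": 8.5}, {"dp": [0.013, 0.01, 0], "spin": 8.5}, {"dp": [0.013, 0.01, 0], "spin": 8.5}, {"dp": [0.013, 0.013, 0], "spin": 8.5}]' --gripper 0.055

```text
time: 56.9
ee_pos: [0.6109, -0.0082, 0.2944]
tcp_rot: [3.142, -0.0, 1.389]
ft_force: [0.2, -0.1, 0.3]
finger_gap: 0.0551
```

Request:
arm_command --steps '[{"dp": [0, 0, 0], "spin": 5}, {"dp": [0, 0, 0], "spin": 0}, {"dp": [0, 0, 0], "spin": 0}, {"dp": [0, 0, -0.02], "spin": 0}, {"dp": [0, 0, -0.02], "spin": 0}, {"dp": [0, 0, -0.02], "spin": 0}, {"dp": [0, 0, 0], "spin": 0}, {"dp": [0, 0, 0], "spin": 0}, {"dp": [0, 0, 0], "spin": 0}, {"dp": [0, 0, 0], "spin": 0}]'

```text
time: 57.9
ee_pos: [0.6109, -0.0094, 0.2357]
tcp_rot: [3.14, -0.0, 1.469]
ft_force: [0.5, -0.4, -1.0]
finger_gap: 0.0548
```

Run:
```python
from h import *
s=monitor.sense();print(s["ee_pos"],s["tcp_rot"],s["joint_pos"][6])
f=grab("scene");save(f,"s11.png",(350,110,470,200),5)
```

```text
[ 0.61092677 -0.00936227  0.23567706] [ 3.13976583e+00 -9.50034159e-05  1.46890827e+00] -0.254779701726672
```

View pics/s11.png

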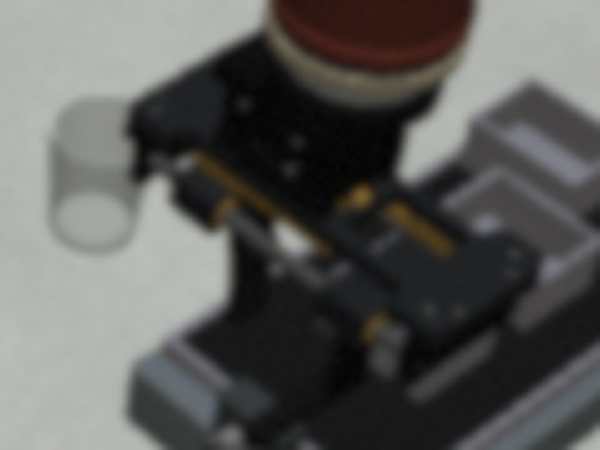

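The picture shows the jaws straddling the bar in machine x, as intended. I descend and close on it.

Request:
arm_command --steps '[{"dp": [0, 0, -0.015], "spin": 0}, {"dp": [0, 0, -0.015], "spin": 0}, {"dp": [0, 0, -0.015], "spin": 0}, {"dp": [0, 0, -0.015], "spin": 0}, {"dp": [0, 0, -0.009], "spin": 0}, {"dp": [0, 0, 0], "spin": 0}, {"dp": [0, 0, 0], "spin": 0}, {"dp": [0, 0, 0], "spin": 0}, {"dp": [0, 0, 0], "spin": 0}, {"dp": [0, 0, 0], "spin": 0}]'

```text
time: 58.95
ee_pos: [0.6107, -0.0094, 0.1659]
tcp_rot: [3.141, 0.0, 1.469]
ft_force: [0.3, -0.1, 1.5]
finger_gap: 0.0549
```

Request:
arm_command --steps '[{"dp": [0, 0, 0], "spin": 0}, {"dp": [0, 0, 0], "spin": 0}, {"dp": [0, 0, 0], "spin": 0}, {"dp": [0, 0, 0], "spin": 0}, {"dp": [0, 0, 0], "spin": 0}, {"dp": [0, 0, 0], "spin": 0}, {"dp": [0, 0, 0], "spin": 0}, {"dp": [0, 0, 0], "spin": 0}, {"dp": [0, 0, 0], "spin": 0}, {"dp": [0, 0, 0], "spin": 0}]' --gripper 0.0 --grip_force 25

```text
time: 59.95
ee_pos: [0.6114, -0.0095, 0.1659]
tcp_rot: [3.139, -0.0, 1.469]
ft_force: [4.8, -0.2, 0.8]
finger_gap: 0.0151
```

Request:
arm_command --steps '[{"dp": [-0.0057, 0.0006, 0.0026], "spin": 0}, {"dp": [-0.0058, 0.0006, 0.0024], "spin": 0}, {"dp": [-0.0059, 0.0006, 0.0021], "spin": 0}, {"dp": [-0.006, 0.0006, 0.0018], "spin": 0}, {"dp": [-0.0061, 0.0006, 0.0015], "spin": 0}, {"dp": [-0.0061, 0.0006, 0.0013], "spin": 0}, {"dp": [-0.0062, 0.0006, 0.001], "spin": 0}, {"dp": [-0.0062, 0.0006, 0.0007], "spin": 0}, {"dp": [-0.0063, 0.0006, 0.0004], "spin": 0}, {"dp": [-0.0063, 0.0006, 0.0001], "spin": 0}]'

```text
time: 60.95
ee_pos: [0.5533, -0.0038, 0.182]
tcp_rot: [3.133, -0.0, 1.469]
ft_force: [9.8, -2.4, 9.1]
finger_gap: 0.0149
```

Request:
arm_command --steps '[{"dp": [-0.0063, 0.0006, -0.0001], "spin": 0}, {"dp": [-0.0063, 0.0006, -0.0004], "spin": 0}, {"dp": [-0.0062, 0.0006, -0.0007], "spin": 0}, {"dp": [-0.0062, 0.0006, -0.001], "spin": 0}, {"dp": [-0.0061, 0.0006, -0.0013], "spin": 0}, {"dp": [-0.0061, 0.0006, -0.0015], "spin": 0}, {"dp": [-0.006, 0.0006, -0.0018], "spin": 0}, {"dp": [-0.0059, 0.0006, -0.0021], "spin": 0}, {"dp": [-0.0058, 0.0006, -0.0024], "spin": 0}, {"dp": [-0.0057, 0.0006, -0.0026], "spin": 0}]'

```text
time: 61.95
ee_pos: [0.4925, 0.0027, 0.1677]
tcp_rot: [3.133, -0.001, 1.469]
ft_force: [9.8, -0.8, 5.1]
finger_gap: 0.0152
```

Request:
arm_command --steps '[{"dp": [-0.001, 0, -0.0003], "spin": 0}, {"dp": [0, 0, 0], "spin": 0}, {"dp": [0, 0, 0], "spin": 0}, {"dp": [0, 0, 0], "spin": 0}, {"dp": [0, 0, 0], "spin": 0}, {"dp": [0, 0, 0], "spin": 0}, {"dp": [0, 0, 0], "spin": 0}, {"dp": [0, 0, 0], "spin": 0}, {"dp": [0, 0, 0], "spin": 0}, {"dp": [0, 0, 0], "spin": 0}]'

```text
time: 62.95
ee_pos: [0.4913, 0.0028, 0.1671]
tcp_rot: [3.134, -0.001, 1.47]
ft_force: [8.9, -0.3, 5.0]
finger_gap: 0.0151
```

Run:
```python
from h import *
f=grab("top");W=cloud(f)
for n,y in(("slot1",(.32,.42)),("slot2",(.235,.32)),("slot3",(.14,.232))): rect(W,n,(.48,.67)+y,.105,.14)
```

```text
slot1 c [546.9 359.4] size [63.1 81. ] longaxis -4.6 z [0.107 0.119 0.127] 309
slot2 c [579.2 274.6] size [61.7 81.4] longaxis -5.9 z [0.106 0.121 0.127] 293
slot3 c [569.6 185.8] size [63.  81.6] longaxis -6.7 z [0.107 0.121 0.127] 264
```

The deck is up about 19–20 mm with the trays standing. I pull a few mm further to be sure of the stop, then ease it back.

Request:
arm_command --steps '[{"dp": [-0.0015, 0.0002, -0.0007], "spin": 0}, {"dp": [-0.0015, 0.0002, -0.0007], "spin": 0}, {"dp": [-0.001, 0.0001, -0.0005], "spin": 0}, {"dp": [0, 0, 0], "spin": 0}, {"dp": [0, 0, 0], "spin": 0}, {"dp": [0, 0, 0], "spin": 0}, {"dp": [0, 0, 0], "spin": 0}, {"dp": [0, 0, 0], "spin": 0}, {"dp": [0, 0, 0], "spin": 0}, {"dp": [0, 0, 0], "spin": 0}]'

```text
time: 64.0
ee_pos: [0.4907, 0.0029, 0.1668]
tcp_rot: [3.127, -0.001, 1.469]
ft_force: [19.7, -1.4, 5.9]
finger_gap: 0.0149
```

The stop is reached: force rose to 20 N and the bar moved only 0.6 mm more. Now the slow return.

Request:
arm_command --steps '[{"dp": [0.003, -0.0003, 0.0014], "spin": 0}, {"dp": [0.002, -0.0002, 0.0008], "spin": 0}, {"dp": [0.0028, -0.0003, 0.0013], "spin": 0}, {"dp": [0.0029, -0.0003, 0.0013], "spin": 0}, {"dp": [0.0058, -0.0006, 0.0024], "spin": 0}, {"dp": [0.0059, -0.0006, 0.0021], "spin": 0}, {"dp": [0.006, -0.0006, 0.0018], "spin": 0}, {"dp": [0.0061, -0.0006, 0.0015], "spin": 0}, {"dp": [0.0061, -0.0006, 0.0013], "spin": 0}, {"dp": [0.0062, -0.0006, 0.001], "spin": 0}]'

```text
time: 65.0
ee_pos: [0.5313, -0.0012, 0.1778]
tcp_rot: [-3.141, -0.001, 1.47]
ft_force: [4.3, 4.5, -1.7]
finger_gap: 0.0148
```

Request:
arm_command --steps '[{"dp": [0.0062, -0.0006, 0.0007], "spin": 0}, {"dp": [0.0063, -0.0006, 0.0004], "spin": 0}, {"dp": [0.0063, -0.0006, 0.0001], "spin": 0}, {"dp": [0.0063, -0.0006, -0.0001], "spin": 0}, {"dp": [0.0063, -0.0006, -0.0004], "spin": 0}, {"dp": [0.0062, -0.0006, -0.0007], "spin": 0}, {"dp": [0.0062, -0.0006, -0.001], "spin": 0}, {"dp": [0.0061, -0.0006, -0.0013], "spin": 0}, {"dp": [0.0061, -0.0006, -0.0015], "spin": 0}, {"dp": [0.006, -0.0006, -0.0018], "spin": 0}]'

```text
time: 66.0
ee_pos: [0.593, -0.0078, 0.1719]
tcp_rot: [-3.14, 0.0, 1.469]
ft_force: [-0.0, 2.5, -6.9]
finger_gap: 0.015
```

Request:
arm_command --steps '[{"dp": [0.0059, -0.0006, -0.0021], "spin": 0}, {"dp": [0.0045, -0.0005, -0.0018], "spin": 0}, {"dp": [0.0035, -0.0003, -0.0015], "spin": 0}, {"dp": [0.0025, -0.0003, -0.001], "spin": 0}, {"dp": [0.001, -0.0001, -0.0005], "spin": 0}, {"dp": [0.0005, 0, 0], "spin": 0}, {"dp": [0, 0, 0], "spin": 0}, {"dp": [0, 0, 0], "spin": 0}, {"dp": [0, 0, 0], "spin": 0}, {"dp": [0, 0, 0], "spin": 0}]'

```text
time: 67.0
ee_pos: [0.6104, -0.0097, 0.1652]
tcp_rot: [-3.141, 0.0, 1.469]
ft_force: [-2.9, 1.1, -12.9]
finger_gap: 0.0149
```

Request:
arm_command --steps '[{"dp": [0.001, -0.0001, 0.0003], "spin": 0}, {"dp": [0.001, -0.0001, 0.0003], "spin": 0}, {"dp": [0, 0, 0], "spin": 0}, {"dp": [0, 0, 0], "spin": 0}, {"dp": [0, 0, 0], "spin": 0}, {"dp": [0, 0, 0], "spin": 0}, {"dp": [0, 0, 0], "spin": 0}, {"dp": [0, 0, 0], "spin": 0}, {"dp": [0, 0, 0], "spin": 0}, {"dp": [0, 0, 0], "spin": 0}]'

```text
time: 68.0
ee_pos: [0.6116, -0.0098, 0.1647]
tcp_rot: [-3.138, 0.0, 1.469]
ft_force: [-5.7, 0.8, -18.1]
finger_gap: 0.0146
```

Request:
arm_command --steps '[{"dp": [0, 0, 0], "spin": 0}, {"dp": [0, 0, 0], "spin": 0}, {"dp": [0, 0, 0], "spin": 0}, {"dp": [0, 0, 0], "spin": 0}, {"dp": [0, 0, 0], "spin": 0}, {"dp": [0, 0, 0], "spin": 0}, {"dp": [0, 0, 0], "spin": 0}, {"dp": [0, 0, 0], "spin": 0}, {"dp": [0, 0, 0], "spin": 0}, {"dp": [0, 0, 0], "spin": 0}]' --gripper 0.05

```text
time: 69.0
ee_pos: [0.6129, -0.0096, 0.1661]
tcp_rot: [-3.141, 0.0, 1.469]
ft_force: [-0.3, -0.8, -0.4]
finger_gap: 0.0498
```

Request:
arm_command --steps '[{"dp": [0, 0, 0.02], "spin": 0}, {"dp": [0, 0, 0.03], "spin": 0}, {"dp": [0, 0, 0.03], "spin": 0}, {"dp": [0, 0, 0.03], "spin": 0}, {"dp": [0, -0.02, 0.02], "spin": 0}, {"dp": [0, -0.03, 0], "spin": 0}, {"dp": [0, -0.04, 0], "spin": 0}, {"dp": [0, -0.04, 0], "spin": 0}, {"dp": [0, -0.04, 0], "spin": 0}, {"dp": [0, 0, 0], "spin": 0}]'

```text
time: 70.0
ee_pos: [0.6116, -0.1874, 0.2954]
tcp_rot: [-3.14, 0.003, 1.46]
ft_force: [0.2, -0.2, 0.9]
finger_gap: 0.0499
```

Run:
```python
from h import *
f=grab("top");W=cloud(f);save(f,"t12.png",None,1.25)
for n,y in(("slot1",(.32,.42)),("slot2",(.235,.32)),("slot3",(.14,.232))): rect(W,n,(.48,.67)+y,.09,.115)
rect(W,"brush",(.46,.65,-.47,-.37),.021,.035)
rect(W,"jar",(.3,.42,-.03,.06),.05,.07)
rect(W,"beaker",(.28,.4,.13,.24),.03,.1)
rect(cloud(grab("scene")),"handle_s",(.57,.66,-.06,.05),.17,.23)
print(monitor.sense()["ee_pos"])
```

```text
slot1 c [547.3 360.1] size [64.1 81.8] longaxis -5.2 z [0.092 0.101 0.108] 255
slot2 c [579.  273.7] size [62.9 82. ] longaxis -5.9 z [0.091 0.101 0.107] 247
slot3 c [569.1 185.6] size [62.3 81.6] longaxis -7.4 z [0.092 0.101 0.108] 229
brush c [ 557.5 -419.8] size [ 27.2 155.8] longaxis -1.7 z [0.021 0.024 0.029] 287
jar c [361.2  18.9] size [46.9 46.3] longaxis 89.3 z [0.055 0.061 0.065] 235
beaker c [339.7 184.7] size [68.2 66.8] longaxis 44.9 z [0.035 0.071 0.088] 312
handle_s c [617.7  23.2] size [36.8 12.8] longaxis 86.6 z [0.182 0.191 0.196] 43
[ 0.61264636 -0.18060372  0.29576989]
```

View pics/t12.png

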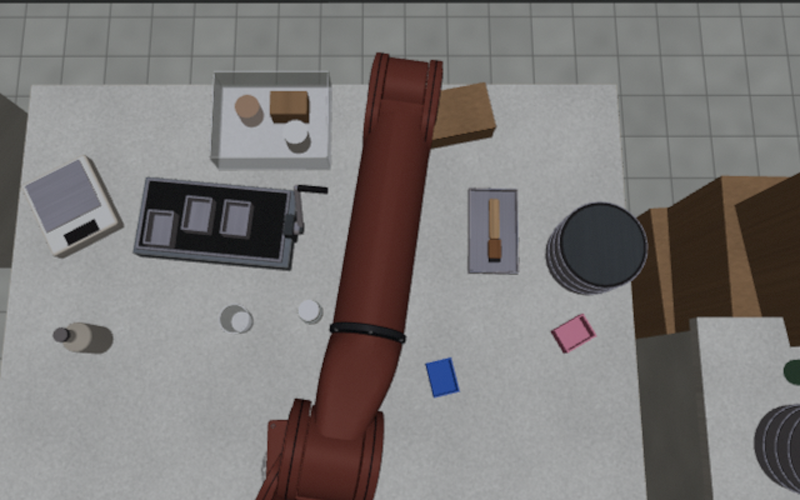

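The picture shows the lever bar back at its starting pixel (312,189), three open trays on the deck at (158,228), (198,214) and (236,218), and the brush in the pan at (494,230). The arm is clear of everything, so I hand in.

```bash
python3 -c "
from h import *
print(close_job())"
```

```text
the job is handed in; nothing more can be done
None
```

The job is handed in, and my last checks agreed with the end state you asked for; no verdict is reported. It took about 70 s of robot time.

**What I did**
- I laid the brush flat in the pan.
- I turned over the two upside-down trays: gripped each at one end so it swung end-down, then tipped it forward onto its underside.
- I set all three trays mouth up on the deck.
- I gripped the lever bar and pulled it to its stop, where the force rose to 20 N and the deck was up about 19–20 mm. I then eased it back at about 0.45 rad/s (as commanded, not measured).

**Last checks**
- **Trays:** all three stand level on the deck, rims at about 0.10 m. The worst-placed is about 41 mm (x) and 109 mm (y) from the deck's centre, against limits of 60 and 145 mm.
- **Brush:** its middle is within about 1 mm of the pan's centre.
- **Lever:** the bar is back at its starting position in the picture. The depth fit of the handle was partly hidden by the arm, so that number was not usable.
- **Bystanders:** the jar and beaker were measured and have not moved. The scoop was hidden by the arm in the last picture, but looked in place in an earlier one.

**What went wrong or disagreed**
- The first swing of the second tray failed because I gripped it too near its middle. I set it down and regripped it nearer the end.
- The first tray I placed was knocked about 4 cm sideways while the robot was elsewhere. It stayed within limits, so I left it.
- The second tray I turned over was found about 3 cm from where I expected it; I do not know why.

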